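# Stack a microscope lamp module in its nest and clamp it

## Task

Assemble the lamp module in the steel nest: lower the solid housing into the pocket first, then the open spacer frame on it, then the cover with its round collar up, each set down gently (not dropped) and lying flat and square between the corner posts. Then swing the hold-down arm over so that its rubber foot rests on the collar, and let go. Do not disturb the other things on the desk.

Things in the scene. Friction and masses are not known exactly. Their poses are not given: they have to be found in the camera images.
- nest: Dark steel assembly nest fixed to the desk. Origin: on the desk under the pocket centre; z up, x along the pocket's long side towards the clamp hinge. Base plate 150 x 92 x 8 mm, plus a 50 mm wide tongue out to x = 130 mm. Four L-shaped corner posts (8 mm walls, rounded tops, 58 mm above the desk) form the pocket. Both long sides are open for fingers over |x| < 28 mm.
- pocket (a point): Centre of the pocket floor, 8 mm above the desk; axes as the nest's. The pocket is 104 x 60 mm (x, y): 2 mm play all round the parts.
- clamp (a joint): Hinge of the hold-down arm, rad: 1.95 = open, leaning back 0.38 past upright on its stop (start); 1.57 = upright, over centre; 0 = level, foot on the collar of the full stack; down to -0.3 if the pocket is not full. The arm is heavy, its fall damped: past upright it goes down by itself in about 1 s, otherwise it falls back open.
- clamp_hinge (a point): Middle of the arm's hinge line, which runs along the nest's y: at nest x = 95 mm, 99 mm above the desk. Its bracket stands at nest x = 82 to 108 mm, 38 mm wide, 111 mm high.
- clamp_bar (a point): Centre of the steel cross bar at the end of the hold-down arm: 60 mm long along the nest's y, 16 mm thick, 112 mm from the hinge line. The arm is 18 mm wide and 12 mm thick; its rubber foot (20 mm across) is 95 mm from the hinge and faces the pocket.
- housing: Solid aluminium lamp housing 100 x 56 x 28 mm (x, y, z), slotted sides, flush round dark glass window on top; up to 0.5 kg. Lies flat. Origin: centre of its underside, z up. Same when turned by half a turn.
- spacer: Aluminium spacer frame 100 x 56 x 12 mm with an open window of 60 x 36 mm right through; up to 0.2 kg. Lies flat. Origin: centre of its underside, z up.
- cover: Aluminium cover plate 100 x 56 x 8 mm with a round collar on its middle, 44 mm in diameter and 22 mm high (30 mm overall); up to 0.3 kg. Lies flat, collar up. Origin: centre of its underside, z up.
- oil_bottle: Bystander: small amber bottle, 40 mm in diameter, 85 mm high; origin: centre of its underside.
- slide_box: Bystander: flat wooden slide box 100 x 170 x 30 mm; origin: centre of its underside.
- screwdriver: Bystander: screwdriver 180 mm long lying on the desk along its x.
- lens_pot: Bystander: open white pot, 70 mm in diameter, 50 mm high; origin: centre of its underside.
There are look-alikes about, which are no part of the job. Leave any purple or yellow look-alike of the housing alone.

How it is judged:
By the outcome, as a careful person would: the job done as asked, in the order asked, and still so for the second after the job is handed in, with the robot touching nothing.
It also fails if it takes over 72 s, if anything falls off the work surface, if the arm or the gripper's body presses on something with over 40 N, if the wrist force passes 120 N, or if a joint passes its speed limit or range.

## Robot

A 7-joint arm with a two-finger parallel gripper is mounted at the origin on the work surface. World frame = base frame: x ahead of the robot, y to its left, z up, the work surface at z = 0. Lengths are in m, angles in rad, forces in N, time in s.
With the tool pointing down it reaches from about 0.4 to 0.925 m from the base axis. Payload 4.1 kg.
Tool frame: the origin (TCP) lies between the finger pads; the fingertips stand 11 mm ahead of it and the grasp point (between the pads) lies 8 mm behind it (arm.tcp_to_tips is the distance from the TCP to the fingertips, in m); z points along the fingers, y is the line along which they close (so a half turn about z gives the same grasp; the last joint's range is limited). The gripper opens to 85 mm and grips with 20 to 120 N. Pads are 22 mm wide; open, the fingers measure 114 mm over their backs; the gripper's body (76 mm by 85 mm) begins 54 mm behind the grasp point. The pads swing forward as they close: fully open they stand 13 mm farther back than shut.
Start: joints at [-1.419, 0.398, 0.045, 1.537, -0.019, 1.207, -0.051], TCP at [0.161, 0.63, 0.242] pointing down, gripper open.
Joint ranges: [-2.82, 2.82], [-0.49, 2.23], [-1.37, 1.46], [0, 2.46], [-1.36, 4.5], [0.23, 2], [-2.94, 2.94]. Speed limits (rad/s): [2.57, 2.57, 3.14, 3.14, 3.14, 3.14, 3.14].

## Interface

Orientations are given as a unit quaternion [w, x, y, z].
In Python, from bench import arm, vision, order gives the robot as it stands.
- The arm moves only by the tool play_rows, never from a script. Its argument "series" is a list of rows, each an object with "travel": the shift along the tool's x, y, z in m, a list of three; "delta_rot": the turn, a rotation vector about the tool's x, y, z in rad, a list of three; "claw": the finger opening in m, from 0 to 0.0854. A call has 1 to 5 rows; each row shifts and turns the commanded pose from where the row before left it, along the tool's axes as they then stand; what a row does not reach is not made up. A row lasts 1/12 s, in which the tool goes at most 41.7 mm and 7.16 degrees, less where a joint would pass 70% of its speed; a pose out of reach is approached as far as the arm can. A call is refused whole if a number of a shift passes 0.0417 or a number of a turn 0.125, either way. A call with a gripper value outside its range is refused whole. The fingers move at their own pace and stop on an object; "newtons" is the grip in N (left out, the last holds). Time passes only in rows, so rows that do not move let the fingers close. It gives the time, the measured TCP pose, the force, the opening and the grip force at its end, in the units of the state.
- arm.observe(): the state, without advancing time (a new reading comes with each control period).
- vision.read_camera(name): name is "side" or "top" or "wrist"; returns a dict with "frame" (384x512x3 uint8, red, green, blue), "depth" (384x512 float32, m along the optical axis (not along the pixel's ray), 0 where there is no reading), "fovy" (degrees; the focal length in pixels is half the picture's height over the tangent of half this angle, whatever the lens; pixels are square), "cx", "cy" (the principal point, pixels), "k1" (the pictures are not rectified: a ray, as slopes to the right and down, at radius r is drawn at 1 + k1 r^2 times it, then the intrinsics apply), "eye" and "attitude" of the camera in the world. Camera axes: x right, y up, looking along -z (the intrinsics and any distortion apply to the point x, -y, -z); pixel columns grow to the right and rows downward; lengths in m; the calibration is good to about 2 mm. A picture is of the moment at which its call begins.
- order.close_job(): hands the job in; it is judged then, once.
The state is a dict: "t": time; "joint_positions": joint angles; "joint_velocities": joint speeds; "joint_torque": joint torques, N m; "position": TCP position; "ee_rot": TCP orientation; "contact_force": force on the tool from outside, world axes, zero at the start; "wrist_torque": the same for the moment, N m; "finger_gap": opening from 0.0 (shut) to 1.0 (fully open); "grip_force": force on a finger pad.
Only numpy, scipy, OpenCV 4.12 (cv2) and the standard library are available. Lean on these libraries where they do the work, as an engineer would, in place of code of your own. Each camera call takes 0.05 s, during which the arm holds its last target. There are 200 camera calls.

## Working session

There is one attempt and no reset: what is moved stays moved. The work goes in short steps, Python scripts to look and compute and a tool call to move; the robot and the scene stay as the last step left them, time stands still between calls to the robot, and variables do not carry over. Pictures are saved under pics/ and viewed, at most 10 in all, crops included, and the job is handed in when it is done.

Besides the shell and the picture viewer there is one more tool, called after "Call:" as name(argument=value, ...) on one line, values as JSON. play_rows: Moves the arm, as the interface text tells. Its arguments: {"type":"object","properties":{"series":{"type":"array","items":{"type":"object","properties":{"travel":{"type":"array","items":{"type":"number"}},"delta_rot":{"type":"array","items":{"type":"number"}},"claw":{"type":"number"}}}},"newtons":{"type":"number"}},"required":["series"]}

```bash
mkdir -p pics; ls; cat > h.py <<'E'
import numpy as np, cv2
from bench import arm, vision, order
from scipy.spatial.transform import Rotation as R
def rot(a):
    a=np.array(a,float)
    return a if a.shape==(3,3) else R.from_quat(a[[1,2,3,0]]).as_matrix()
def cam(n):
    d=vision.read_camera(n); d['f']=192/np.tan(np.radians(d['fovy'])/2); d['R']=rot(d['attitude']); d['eye']=np.array(d['eye']); return d
def rays(d,uv):
    uv=np.array(uv,float).reshape(-1,2); p=(uv-[d['cx'],d['cy']])/d['f']; s=p.copy()
    for _ in range(20): s=p/(1+d['k1']*(s**2).sum(1,keepdims=True))
    return np.c_[s[:,0],-s[:,1],-np.ones(len(s))]
def plane(d,uv,z):
    r=rays(d,uv)@d['R'].T; return d['eye']+r*((z-d['eye'][2])/r[:,2])[:,None]
def cloud(d):
    v,u=np.mgrid[:384,:512]; r=rays(d,np.c_[u.ravel(),v.ravel()])
    return (d['eye']+(r*d['depth'].ravel()[:,None])@d['R'].T).reshape(384,512,3)
def save(n,im,k=1): cv2.imwrite('pics/'+n+'.png',cv2.resize(im[...,::-1],None,fx=k,fy=k,interpolation=cv2.INTER_CUBIC))
E
python3 - <<'E'
from h import *
ims=[]
for n in('top','side'):
    d=cam(n); print(n,d['eye'],d['R'].round(3).tolist(),d['fovy'],d['cx'],d['cy'],d['k1']); save(n,d['frame'],1.5)
s=arm.observe();print(s['t'],s['position'],s['ee_rot'],s['finger_gap'],arm.tcp_to_tips)
E
```

```text
pics
top [0.33043598 0.02879827 1.5960234 ] [[-0.018, 0.985, -0.173], [-1.0, -0.02, -0.01], [-0.014, 0.173, 0.985]] 44.843880419966986 258.6195381657269 185.82112122944875 -0.13290274492981302
side [ 0.14965013 -1.29457287  1.0673456 ] [[0.957, 0.148, -0.25], [-0.289, 0.553, -0.782], [0.022, 0.82, 0.572]] 43.72605277263771 265.038106564916 187.62980104409596 0.03172456812955225
0.1 [0.16116761 0.62914074 0.24138483] [-4.34570591e-05  1.25023716e-01  9.92153371e-01 -8.69698069e-04] 0.9990074470739503 0.011
```

View pics/top.png

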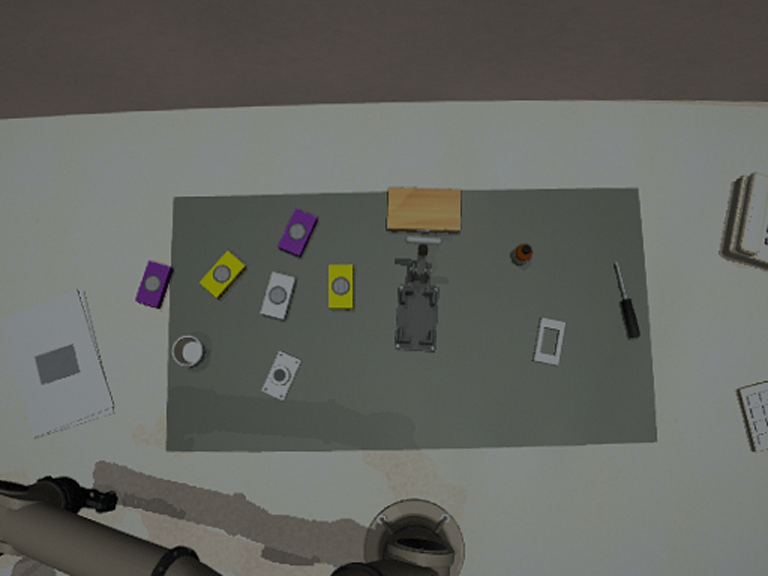

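View pics/side.png

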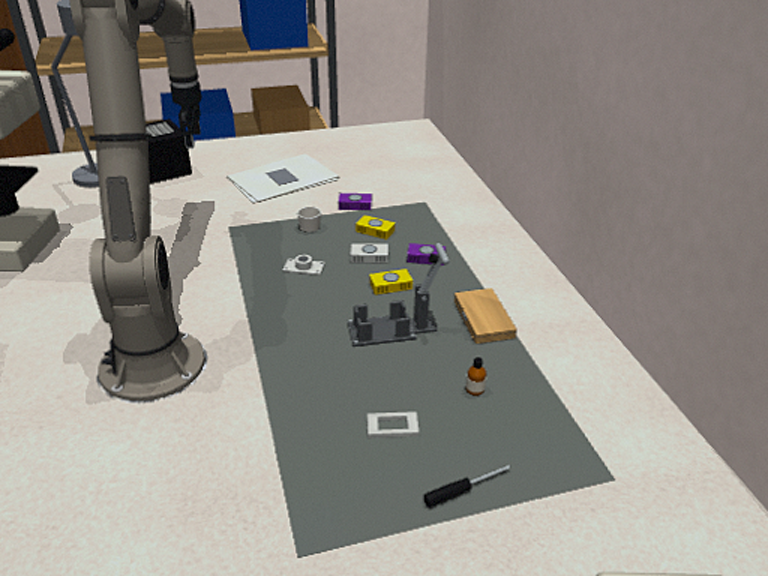

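Top view (1.5x pixels): there are five housing-like blocks, purple (298,232) and (153,284), yellow (222,274) and (341,286), and one bare aluminium at (278,296). The aluminium one fits the description. The cover is at (281,375), the spacer at (549,341), the nest at (416,316) and the clamp bar at (424,240). Next I measure these and take a crop to confirm.

```bash
cat > meas.py <<'E'
from h import *
def rect(d,box,z,thr=None,sat=60,val=None):
    x0,y0,x1,y1=box; hsv=cv2.cvtColor(d['frame'],cv2.COLOR_RGB2HSV)[y0:y1,x0:x1]
    t,m=cv2.threshold(hsv[...,2],0,255,cv2.THRESH_OTSU)
    c=max(cv2.findContours(m,cv2.RETR_EXTERNAL,cv2.CHAIN_APPROX_NONE)[0],key=cv2.contourArea).reshape(-1,2)+[x0,y0]
    P=plane(d,c,z)[:,:2]; r=cv2.minAreaRect((P*1000).astype(np.float32)); b=cv2.boxPoints(r)
    e=[b[1]-b[0],b[2]-b[1]]; l=max(e,key=np.linalg.norm); a=np.degrees(np.arctan2(l[1],l[0]))%180
    return np.round(r[0],1),np.round(r[1],1),round(a,1),t
E
python3 - <<'E'
from meas import *
d=cam('top'); C=cloud(d)
for n,box,z in (('housing',(168,175,203,219),.028),('cover',(168,228,206,272),.008),('spacer',(350,206,384,248),.012)):
    print(n,rect(d,box,z)); x0,y0,x1,y1=box; p=C[y0:y1,x0:x1].reshape(-1,3); print(np.percentile(p[:,2],[5,50,80,90,98]).round(4))
    q=p[(p[:,2]>z*.7)&(p[:,2]<z+.006)]; r=cv2.minAreaRect((q[:,:2]*1000).astype(np.float32)); print('depth',r)
# nest: base plate by height bands
p=C[150:240,250:305].reshape(-1,3)
for lo,hi in((.004,.014),(.045,.065),(.09,.12),(.13,.25)):
    q=p[(p[:,2]>lo)&(p[:,2]<hi)]
    if len(q)>5: print(lo,hi,len(q),q.mean(0).round(4),q.min(0).round(3),q.max(0).round(3),cv2.minAreaRect((q[:,:2]*1000).astype(np.float32)))
A=cv2.resize(d['frame'][165:275,160:240],None,fx=5,fy=5,interpolation=cv2.INTER_CUBIC)
B=cv2.resize(d['frame'][145:255,250:330],None,fx=5,fy=5,interpolation=cv2.INTER_CUBIC)
save('crop',np.hstack([A,B]))
E
```

```text
housing (array([575. , 299.7]), array([55. , 98.5]), np.float32(164.6), 109.0)
[-0.0028  0.0051  0.0289  0.0317  0.036 ]
depth ((574.5912475585938, 299.67156982421875), (58.31528854370117, 101.05950164794922), 73.65453338623047)
cover (array([392.7, 294.1]), array([54.9, 99.9]), np.float32(156.2), 108.0)
[-0.0029  0.0038  0.0096  0.0145  0.0352]
depth ((394.70758056640625, 296.0505065917969), (147.73092651367188, 128.30764770507812), 0.08479489386081696)
spacer (array([ 458.4, -319.8]), array([55.8, 99.4]), np.float32(167.3), 108.0)
[-0.0032  0.0037  0.01    0.0141  0.0186]
depth ((460.7158508300781, -321.0890808105469), (115.33518981933594, 137.08213806152344), 86.10661315917969)
0.004 0.014 1996 [ 0.5626 -0.0156  0.0078] [ 0.423 -0.116  0.004] [0.739 0.078 0.014] ((580.911865234375, -17.934173583984375), (189.84005737304688, 312.56781005859375), 88.74372100830078)
0.045 0.065 144 [ 0.5185 -0.0175  0.0575] [ 0.457 -0.06   0.046] [0.604 0.023 0.065] ((531.1567993164062, -18.30325698852539), (75.66912841796875, 143.09764099121094), 84.95915985107422)
0.09 0.12 69 [ 0.6124 -0.0265  0.1081] [ 0.599 -0.049  0.09 ] [ 0.626 -0.003  0.12 ] ((613.1564331054688, -25.71271324157715), (45.881351470947266, 25.459863662719727), 86.48101806640625)
0.13 0.25 208 [ 0.6455 -0.0287  0.197 ] [ 0.618 -0.067  0.131] [0.664 0.007 0.218] ((641.2322387695312, -29.805770874023438), (45.631195068359375, 73.7218246459961), 0.08002640306949615)
```

View pics/crop.png

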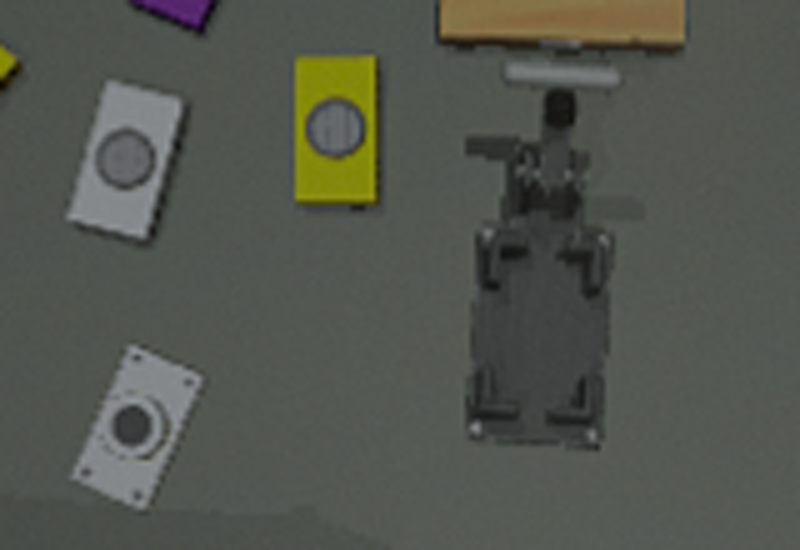

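The crop confirms it: the plain aluminium block with a dark flush window is the housing, at crop (125,160), and the yellow one at (335,130) is a look-alike. The cover with its round collar is at (135,428) and the nest at (540,340). The sizes match: 98x55 housing, 100x55 cover, 99x56 spacer. I'm moving over the housing.

Call:
play_rows(series=[{"travel": [-0.0345,-0.0155,0],"claw": 0.0854},{"travel": [-0.0345,-0.0155,0]},{"travel": [-0.0345,-0.0155,0]},{"travel": [-0.0345,-0.0155,0]},{"travel": [-0.0345,-0.0155,0]}])

```text
schema error: expected keys travel, delta_rot, claw
```

Call:
play_rows(series=[{"travel": [-0.0345,-0.0155,0]},{"travel": [-0.0345,-0.0155,0]},{"travel": [-0.0345,-0.0155,0]},{"travel": [-0.0345,-0.0155,0]},{"travel": [-0.0345,-0.0155,0]}])

```text
schema error: expected keys travel, delta_rot, claw
```

Call:
play_rows(series=[{"travel": [-0.0345,-0.0155,0]},{"travel": [-0.0345,-0.0155,0]},{"travel": [-0.0345,-0.0155,0]},{"travel": [-0.0345,-0.0155,0]},{"travel": [0,0,0]}])

```text
schema error: expected keys travel, delta_rot, claw
```

```bash
python3 - <<'E'
from h import *
d=cam('wrist'); s=arm.observe(); T=rot(s['ee_rot']); print(s['t'],s['position'],T.round(3).tolist(),s['contact_force'])
print(d['eye'],(T.T@(d['eye']-s['position'])).round(4),(T.T@d['R']).round(3).tolist(),d['fovy'],d['k1'])
save('w1',d['frame'],1.2)
E
```

```text
0.2 [0.16120014 0.62933286 0.24168337] [[-0.969, 0.248, -0.0], [0.248, 0.969, -0.001], [-0.0, -0.001, -1.0]] [0.3499427  0.09353397 0.34042781]
[0.09013439 0.64744568 0.37330805] [ 0.0733 -0.0002 -0.1316] [[-0.001, 0.956, 0.292], [1.0, 0.001, -0.0], [-0.0, 0.292, -0.956]] 70.43499594477335 -0.04961195476200219
```

View pics/w1.png

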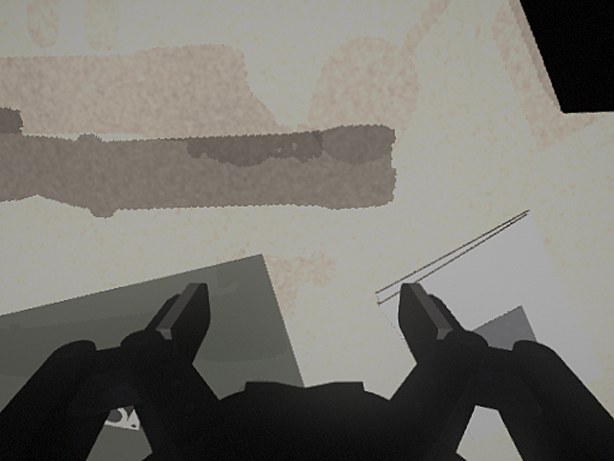

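The wrist camera sits 73 mm towards tool +x, so parts show best when the TCP is about 60 mm past them. The calls were refused because every row needs all three keys, so I'm resending.

Call:
play_rows(series=[{"travel": [-0.036,-0.0145,0],"delta_rot": [0,0,0],"claw": 0.085},{"travel": [-0.036,-0.0145,0],"delta_rot": [0,0,0],"claw": 0.085},{"travel": [-0.036,-0.0145,0],"delta_rot": [0,0,0],"claw": 0.085},{"travel": [-0.036,-0.0145,0],"delta_rot": [0,0,0],"claw": 0.085},{"travel": [-0.036,-0.0145,0],"delta_rot": [0,0,0],"claw": 0.085}])

```text
t: 0.62
position: [0.3189, 0.5134, 0.2422]
ee_rot: [0.0, 0.125, 0.992, -0.0]
contact_force: [-0.0, 0.4, 1.1]
finger_gap: 0.991
grip_force: 0.0
```

Call:
play_rows(series=[{"travel": [-0.036,-0.0145,0],"delta_rot": [0,0,0],"claw": 0.085},{"travel": [-0.036,-0.0145,0],"delta_rot": [0,0,0],"claw": 0.085},{"travel": [-0.036,-0.0145,0],"delta_rot": [0,0,0],"claw": 0.085},{"travel": [-0.036,-0.0145,0],"delta_rot": [0,0,0],"claw": 0.085},{"travel": [-0.036,-0.0145,0],"delta_rot": [0,0,0],"claw": 0.085}])

```text
t: 1.03
position: [0.4752, 0.3985, 0.2423]
ee_rot: [-0.0, 0.125, 0.992, 0.0]
contact_force: [-0.0, -0.2, -0.3]
finger_gap: 0.994
grip_force: 0.0
```

Call:
play_rows(series=[{"travel": [-0.036,-0.0145,0],"delta_rot": [0,0,0],"claw": 0.085},{"travel": [-0.036,-0.0145,0],"delta_rot": [0,0,0],"claw": 0.085},{"travel": [-0.036,-0.0145,0],"delta_rot": [0,0,0],"claw": 0.085},{"travel": [-0.036,-0.0145,0],"delta_rot": [0,0,0],"claw": 0.085},{"travel": [-0.036,-0.0145,0],"delta_rot": [0,0,0],"claw": 0.085}])

```text
t: 1.45
position: [0.6316, 0.2837, 0.2421]
ee_rot: [-0.0, 0.125, 0.992, 0.0]
contact_force: [0.2, 1.0, -0.1]
finger_gap: 0.994
grip_force: 0.0
```

Call:
play_rows(series=[{"travel": [0,0,0],"delta_rot": [0,0,0],"claw": 0.085}])

```text
t: 1.53
position: [0.6372, 0.275, 0.2419]
ee_rot: [0.003, 0.131, 0.991, -0.003]
contact_force: [-0.4, -2.0, -0.5]
finger_gap: 0.997
grip_force: 0.0
```

```bash
cat >> h.py <<'E'
def seg(d,T,p,z,color):  # mask -> metric rect on plane z, in tool axes relative to TCP
    hsv=cv2.cvtColor(d['frame'],cv2.COLOR_RGB2HSV)
E
python3 - <<'E'
from h import *
d=cam('wrist'); s=arm.observe(); T=rot(s['ee_rot']); print(s['t'],s['position'],T.round(3).tolist(),s['joint_positions'])
save('w2',d['frame'],1.2); np.savez('w2.npz',im=d['frame'])
p=np.array([.575,.2997,.028]); hsv=cv2.cvtColor(d['frame'],cv2.COLOR_RGB2HSV)
q=(d['R'].T@(p-d['eye'])); u=d['cx']+d['f']*q[0]/-q[2]; v=d['cy']+d['f']*-q[1]/-q[2]; print(u,v,hsv[int(v)-40:int(v)+41:20,int(u)])
E
```

```text
1.5833 [0.63410503 0.27882992 0.24176617] [[-0.966, 0.257, 0.002], [0.257, 0.966, -0.004], [-0.003, -0.003, -1.0]] [-0.65476623  0.48815095  0.2613709   1.42661426 -0.123992    1.24335684
  0.92823407]
260.2881731722456 110.16206105143888 [[ 22  17 167]
 [ 21  21 170]
 [ 60   2 155]
 [ 21  18 138]
 [ 45  19  79]]
```

View pics/w2.png

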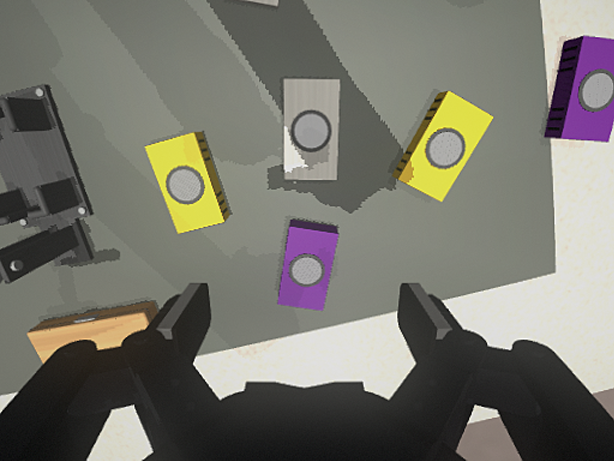

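The wrist view shows the housing top from (283,78) to (340,180) in the picture, in the robot's shadow, with yellow and purple look-alikes beside it and the nest at the left edge.

```bash
cat > meas.py <<'E'
from h import *
def rect(d,guess,z,half=.075,vmin=120,smax=45):
    """bright low-saturation blob near world guess -> centre, size mm, long-axis angle deg on plane z"""
    C=cloud(d); hsv=cv2.cvtColor(d['frame'],cv2.COLOR_RGB2HSV)
    near=np.hypot(C[...,0]-guess[0],C[...,1]-guess[1])<half
    m=(near&(hsv[...,2]>vmin)&(hsv[...,1]<smax)).astype(np.uint8)
    c=max(cv2.findContours(m,cv2.RETR_EXTERNAL,cv2.CHAIN_APPROX_NONE)[0],key=cv2.contourArea).reshape(-1,2)
    P=plane(d,c,z)[:,:2]; r=cv2.minAreaRect((P*1000).astype(np.float32)); b=cv2.boxPoints(r)
    l=max([b[1]-b[0],b[2]-b[1]],key=np.linalg.norm); a=np.degrees(np.arctan2(l[1],l[0]))%180
    zz=np.median(C[m>0][:,2])
    return np.round(r[0],1),np.round(r[1],1),round(float(a),2),zz.round(4)
def tool(s,p,a):
    T=rot(s['ee_rot']); dp=T.T@(np.array(p)/1000-s['position'][:len(p)]) if len(p)==3 else T[:2,:2].T@(np.array(p)/1000-s['position'][:2])
    yaw=np.degrees(np.arctan2(T[1,0],T[0,0]))
    return dp.round(4),'tool-x yaw %.2f'%yaw,'turn about tool z (rad): %.4f'%np.radians(-((a-yaw+90)%180-90))
E
python3 - <<'E'
from meas import *
d=cam('wrist'); s=arm.observe(); print(s['position'],s['joint_velocities'].round(3) if hasattr(s['joint_velocities'],'round') else '')
for v in(110,125): 
    r=rect(d,(.575,.2997),.028,vmin=v); print(r,tool(s,r[0],r[2]))
C=cloud(d); hsv=cv2.cvtColor(d['frame'],cv2.COLOR_RGB2HSV)
m=(np.hypot(C[...,0]-.575,C[...,1]-.3)<.07)&(C[...,2]>.02); print(np.percentile(C[m][:,2],[10,50,90]).round(4))
r=cv2.minAreaRect((C[m&(C[...,2]>.025)][:,:2]*1000).astype(np.float32)); print(r)
E
```

```text
[0.63174941 0.28248885 0.24167651] [-0.047 -0.017 -0.058  0.019 -0.022  0.002 -0.001]
(array([569.5, 278.4]), array([ 97.5, 102.9]), 165.09, np.float64(0.0277)) (array([ 0.0592, -0.0197]), 'tool-x yaw 165.37', 'turn about tool z (rad): 0.0049')
(array([569.4, 278.4]), array([ 97.4, 102.9]), 165.09, np.float64(0.0277)) (array([ 0.0593, -0.0197]), 'tool-x yaw 165.37', 'turn about tool z (rad): 0.0049')
[0.0286 0.3151 0.3299]
((579.1476440429688, 303.4461669921875), (95.5677490234375, 112.33509826660156), 69.14785766601562)
```

```bash
sed -i "s/m=(near&(hsv\[...,2\]>vmin)&(hsv\[...,1\]<smax)).astype(np.uint8)/m=(near\&(hsv[...,2]>vmin)\&(hsv[...,1]<smax)\&(abs(C[...,2]-z)<dz)).astype(np.uint8); m=cv2.morphologyEx(m,cv2.MORPH_OPEN,np.ones((3,3),np.uint8))/; s/smax=45/smax=45,dz=.012/" meas.py
python3 - <<'E'
from meas import *
d=cam('wrist'); s=arm.observe(); print(s['position'])
for v,sm,dz in((110,45,.012),(130,45,.012),(110,30,.008)): 
    r=rect(d,(.575,.2997),.028,vmin=v,smax=sm,dz=dz); print(r,tool(s,r[0],r[2]))
# nest posts / base in view
C=cloud(d); 
for lo,hi in((.05,.064),(.1,.118)):
    m=(C[...,2]>lo)&(C[...,2]<hi)&(C[...,1]<.06)&(C[...,1]>-.09)&(C[...,0]<.66); n,l,st,ce=cv2.connectedComponentsWithStats(m.astype(np.uint8))
    for i in range(1,n):
        if st[i,4]>15: print(lo,st[i].tolist(),C[l==i].mean(0).round(4))
E
```

```text
[0.63023639 0.28495939 0.24174042]
(array([572.9, 299.2]), array([55.2, 99.5]), 164.16, np.float64(0.0284)) (array([ 0.0591, -0.0005]), 'tool-x yaw 165.58', 'turn about tool z (rad): 0.0248')
(array([572.9, 299.1]), array([55. , 99.1]), 164.16, np.float64(0.0283)) (array([ 0.0591, -0.0006]), 'tool-x yaw 165.58', 'turn about tool z (rad): 0.0248')
(array([572.9, 299.2]), array([55.2, 99.5]), 164.16, np.float64(0.0284)) (array([ 0.0591, -0.0005]), 'tool-x yaw 165.58', 'turn about tool z (rad): 0.0248')
0.05 [0, 87, 15, 29, 247] [0.479  0.0221 0.0549]
0.05 [18, 159, 23, 29, 323] [0.5668 0.0102 0.0557]
0.05 [0, 183, 7, 9, 41] [ 0.5721 -0.0357  0.0538]
0.05 [26, 202, 16, 22, 190] [ 0.613  -0.0077  0.0571]
0.05 [5, 206, 10, 8, 50] [ 0.6005 -0.039   0.0568]
0.1 [0, 217, 12, 24, 182] [ 0.616  -0.0073  0.1048]
```

Call:
play_rows(series=[{"travel": [0.03,0,0.02],"delta_rot": [0,0,0.025],"claw": 0.085},{"travel": [0.029,-0.0005,0.025],"delta_rot": [0,0,0],"claw": 0.085},{"travel": [0,0,0.035],"delta_rot": [0,0,0],"claw": 0.085},{"travel": [0,0,0.035],"delta_rot": [0,0,0],"claw": 0.085},{"travel": [0,0,0.035],"delta_rot": [0,0,0],"claw": 0.085}])

```text
t: 2.1
position: [0.5709, 0.3031, 0.0917]
ee_rot: [-0.0, 0.135, 0.991, 0.001]
contact_force: [0.9, -0.4, -0.1]
finger_gap: 1.001
grip_force: 0.0
```

Call:
play_rows(series=[{"travel": [0,0,0.03],"delta_rot": [0,0,0],"claw": 0.085},{"travel": [0,0,0.02],"delta_rot": [0,0,0],"claw": 0.085},{"travel": [0,0,0.015],"delta_rot": [0,0,0],"claw": 0.085},{"travel": [0,0,0.01],"delta_rot": [0,0,0],"claw": 0.085},{"travel": [0,0,0],"delta_rot": [0,0,0],"claw": 0.085}])

```text
t: 2.52
position: [0.5704, 0.301, 0.0151]
ee_rot: [-0.002, 0.136, 0.991, -0.001]
contact_force: [-0.6, -0.3, -0.2]
finger_gap: 1.0
grip_force: 0.0
```

Call:
play_rows(series=[{"travel": [0,0,0],"delta_rot": [0,0,0],"claw": 0.065},{"travel": [0,0,0],"delta_rot": [0,0,0],"claw": 0.05},{"travel": [0,0,0],"delta_rot": [0,0,0],"claw": 0.05},{"travel": [0,0,0],"delta_rot": [0,0,0],"claw": 0.05},{"travel": [0,0,0],"delta_rot": [0,0,0],"claw": 0.05}], newtons=40)

```text
t: 2.93
position: [0.5742, 0.3002, 0.0191]
ee_rot: [0.001, 0.137, 0.991, 0.001]
contact_force: [-1.2, -0.5, 6.4]
finger_gap: 0.64
grip_force: 45.8
```

Gripped at 56 mm (0.64 open, 46 N). I'm lifting it and moving to where the wrist camera sees both nest and part.

Call:
play_rows(series=[{"travel": [0,0,-0.01],"delta_rot": [0,0,0],"claw": 0.05},{"travel": [0,0,-0.025],"delta_rot": [0,0,0],"claw": 0.05},{"travel": [0,0,-0.04],"delta_rot": [0,0,0],"claw": 0.05},{"travel": [0,0,-0.04],"delta_rot": [0,0,0],"claw": 0.05},{"travel": [0,0,-0.04],"delta_rot": [0,0,0],"claw": 0.05}], newtons=60)

```text
t: 3.35
position: [0.5724, 0.2995, 0.1735]
ee_rot: [-0.001, 0.138, 0.99, -0.0]
contact_force: [0.9, -0.2, -3.1]
finger_gap: 0.637
grip_force: 66.2
```

Call:
play_rows(series=[{"travel": [0,-0.025,-0.03],"delta_rot": [0,0,-0.04],"claw": 0.05},{"travel": [0,-0.035,-0.01],"delta_rot": [0,0,-0.04],"claw": 0.05},{"travel": [0,-0.035,0],"delta_rot": [0,0,-0.04],"claw": 0.05},{"travel": [0,-0.035,0],"delta_rot": [0,0,-0.04],"claw": 0.05},{"travel": [0.01,-0.025,0],"delta_rot": [0,0,-0.02],"claw": 0.05}])

```text
t: 3.77
position: [0.5336, 0.1447, 0.2128]
ee_rot: [0.001, 0.049, 0.999, -0.001]
contact_force: [0.2, -1.6, -3.3]
finger_gap: 0.638
grip_force: 66.2
```

Call:
play_rows(series=[{"travel": [0,0,0],"delta_rot": [0,0,0],"claw": 0.05},{"travel": [0,0,0],"delta_rot": [0,0,0],"claw": 0.05},{"travel": [0,0,0],"delta_rot": [0,0,0],"claw": 0.05},{"travel": [0,0,0],"delta_rot": [0,0,0],"claw": 0.05}])

```text
t: 4.1
position: [0.5333, 0.1508, 0.2123]
ee_rot: [0.0, 0.047, 0.999, 0.0]
contact_force: [-0.1, 0.2, -4.0]
finger_gap: 0.641
grip_force: 66.3
```

```bash
python3 - <<'E'
from meas import *
d=cam('wrist'); s=arm.observe(); T=rot(s['ee_rot']); print(s['t'],s['position'],s['contact_force'],s['grip_force'],s['finger_gap'],s['joint_velocities'])
C=cloud(d); np.savez('w3.npz',C=C,im=d['frame'],p=s['position'],T=T)
print('yaw',np.degrees(np.arctan2(T[1,0],T[0,0])))
t=(C-s['position'])@T
m=(abs(t[...,0])<.07)&(abs(t[...,1])<.027)&(abs(t[...,2])<.05)&(d['depth']>0); print('part top z in tool',np.percentile(t[m][:,2],[10,50,90]).round(4),'x range',np.percentile(t[m][:,0],[.5,99.5]).round(4))
for lo,hi in((.05,.064),(.1,.118)):
    m=(C[...,2]>lo)&(C[...,2]<hi)&(C[...,1]<.06)&(C[...,1]>-.09)&(C[...,0]<.68)&(C[...,0]>.43); n,l,st,ce=cv2.connectedComponentsWithStats(m.astype(np.uint8))
    for i in range(1,n):
        if st[i,4]>15: print(lo,st[i].tolist(),C[l==i].mean(0).round(4),C[l==i].min(0).round(3),C[l==i].max(0).round(3))
save('w3',d['frame'],1.5)
E
```

```text
4.15 [0.53333095 0.15077599 0.21221555] [-0.68022969  1.08599946 -3.48657476] 66.26008629798889 0.6391522922923393 [-0.00274266  0.00381509  0.00229273 -0.00270316  0.00342615  0.00205706
 -0.00085005]
yaw 174.63614456573163
part top z in tool [-0.0101 -0.0091 -0.0081] x range [-0.0402  0.0507]
0.05 [103, 120, 30, 31, 423] [0.4719 0.0167 0.0562] [ 0.459 -0.002  0.05 ] [0.492 0.025 0.06 ]
0.05 [59, 122, 26, 30, 418] [ 0.4677 -0.0415  0.0562] [ 0.455 -0.053  0.05 ] [ 0.487 -0.024  0.059]
0.05 [74, 199, 28, 27, 354] [ 0.5616 -0.0497  0.0555] [ 0.542 -0.06   0.05 ] [ 0.576 -0.035  0.06 ]
0.05 [119, 199, 24, 27, 356] [0.5666 0.0088 0.056 ] [ 0.548 -0.012  0.05 ] [0.581 0.018 0.06 ]
0.05 [95, 240, 13, 25, 140] [ 0.6088 -0.04    0.057 ] [ 0.597 -0.045  0.05 ] [ 0.623 -0.038  0.064]
0.05 [121, 240, 12, 24, 140] [ 0.6109 -0.0085  0.0571] [ 0.6   -0.013  0.05 ] [ 0.626 -0.006  0.064]
0.1 [69, 263, 44, 26, 599] [ 0.6074 -0.0286  0.1082] [ 0.597 -0.047  0.1  ] [ 0.622 -0.005  0.118]
```

View pics/w3.png

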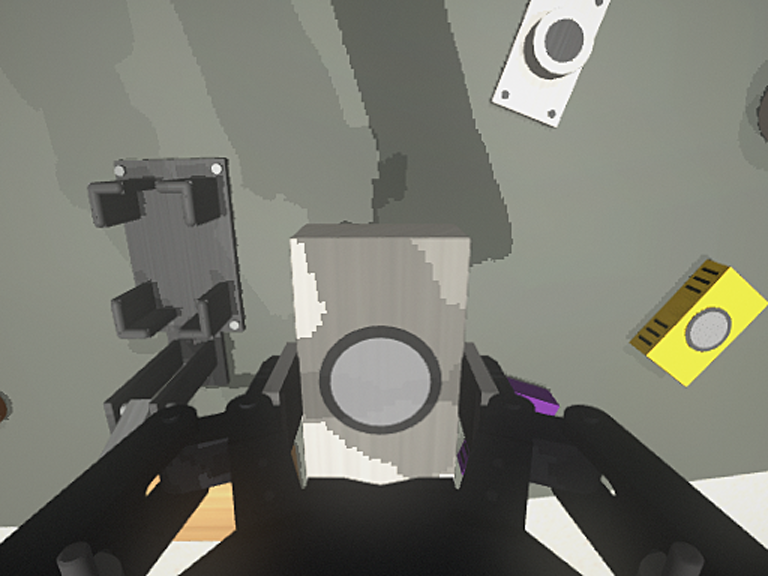

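The wrist view shows the housing held square, window centred at (380,382), and the nest posts at (115,200), (205,200), (135,305) and (215,305). The collar is at the top right. I'm refining the nest pose.

```bash
python3 - <<'E'
from h import *
import itertools
f=np.load('w3.npz'); C=f['C'];p=f['p'];T=f['T']
for lo in(.048,.052,.054,.056):
    m=(C[...,2]>lo)&(C[...,2]<.062)&(C[...,1]<.035)&(C[...,1]>-.07)&(C[...,0]<.59)&(C[...,0]>.44)
    q=C[m][:,:2]*1000; r=cv2.minAreaRect(q.astype(np.float32)); print(lo,np.round(r[0],1),np.round(r[1],1),round(r[2],2))
# inner/outer extents with -4.7deg
for ang in(-4.2,-4.7,-5.2):
    a=np.radians(ang); X=np.array([[np.cos(a),np.sin(a)],[-np.sin(a),np.cos(a)]]); q=(C[m][:,:2]-[.517,-.0164])@X.T*1000
    print(ang,np.percentile(q,[1,99],axis=0).round(1).tolist(),'inner x',np.percentile(q[(q[:,0]<0)&(abs(q[:,1])<28),0],98).round(1),np.percentile(q[(q[:,0]>0)&(abs(q[:,1])<28),0],2).round(1),'inner y',np.percentile(q[(q[:,1]<0)&(abs(q[:,0])<50),1],98).round(1),np.percentile(q[(q[:,1]>0)&(abs(q[:,0])<50),1],2).round(1))
# base plate edge line on its far side & holes etc: plate z=8mm points
m=(abs(C[...,2]-.008)<.003)&(C[...,1]<.05)&(C[...,1]>-.08)&(C[...,0]<.59)&(C[...,0]>.42)
hsv=cv2.cvtColor(f['im'],cv2.COLOR_RGB2HSV)
t=(C-p)@T; m=(t[...,2]>-.0125)&(t[...,2]<-.006)&(abs(t[...,1])<.026)&(t[...,0]>-.04)&(t[...,0]<.06)
r=cv2.minAreaRect((t[m][:,:2]*1000).astype(np.float32)); print('part',r); q=t[m]*1000
for y in(-22,-10,0,10,22): k=abs(q[:,1]-y)<2; print(y,q[k,0].max().round(1))
E
```

```text
0.048 [517.5 -17.6] [ 76.6 120.4] 84.95
0.052 [517.7 -17.6] [ 76.6 120.1] 84.95
0.054 [517.7 -17.6] [ 76.3 119.7] 85.29
0.056 [517.2 -17.4] [ 76.  118.6] 85.16
-4.2 [[-58.8, -38.4], [59.2, 36.0]] inner x -51.8 52.7 inner y -31.0 28.9
-4.7 [[-58.7, -38.2], [59.2, 35.8]] inner x -52.2 52.9 inner y -31.4 29.1
-5.2 [[-58.7, -38.3], [59.3, 36.1]] inner x -52.1 53.1 inner y -31.7 28.9
part ((5.433784484863281, 0.0032329559326171875), (51.99666213989258, 90.8602523803711), 89.99419403076172)
-22 50.8
-10 50.7
0 50.7
10 50.9
22 50.7
```

Call:
play_rows(series=[{"travel": [0,-0.025,0],"delta_rot": [0,0,-0.008],"claw": 0.05},{"travel": [0.0006,-0.035,0.01],"delta_rot": [0,0,0],"claw": 0.05},{"travel": [0,-0.04,0.02],"delta_rot": [0,0,0],"claw": 0.05},{"travel": [0,-0.035,0.02],"delta_rot": [0,0,0],"claw": 0.05},{"travel": [0,-0.0242,0.015],"delta_rot": [0,0,0],"claw": 0.05}])

```text
t: 4.57
position: [0.518, -0.0095, 0.1475]
ee_rot: [-0.0, 0.044, 0.999, -0.001]
contact_force: [-0.4, -1.4, -3.2]
finger_gap: 0.641
grip_force: 66.2
```

Call:
play_rows(series=[{"travel": [0,-0.01,0.02],"delta_rot": [0,0,0],"claw": 0.05},{"travel": [0,0,0.02],"delta_rot": [0,0,0],"claw": 0.05},{"travel": [0,0,0.015],"delta_rot": [0,0,0],"claw": 0.05},{"travel": [0,0,0],"delta_rot": [0,0,0],"claw": 0.05},{"travel": [0,0,0],"delta_rot": [0,0,0],"claw": 0.05}])

```text
t: 4.98
position: [0.5178, -0.0157, 0.0931]
ee_rot: [-0.001, 0.043, 0.999, -0.0]
contact_force: [-0.4, 0.4, -2.4]
finger_gap: 0.64
grip_force: 66.1
```

```bash
python3 - <<'E'
from h import *
s=arm.observe(); T=rot(s['ee_rot']); print(s['t'],s['position'],s['contact_force'],np.degrees(np.arctan2(T[1,0],T[0,0])), (T[:2,:2].T@(np.array([.5183,-.0177])-s['position'][:2])).round(4),T[:,2].round(4))
E
```

```text
4.9833 [ 0.51783131 -0.01568533  0.0930904 ] [-0.42776209  0.36649517 -2.43899148] 175.0610613114945 [-0.0006 -0.002 ] [-1.7e-03 -1.0e-04 -1.0e+00]
```

Call:
play_rows(series=[{"travel": [0,0,0],"delta_rot": [0,0,0],"claw": 0.05},{"travel": [0,0,0],"delta_rot": [0,0,0],"claw": 0.05},{"travel": [0,0,0],"delta_rot": [0,0,0],"claw": 0.05}])

```text
t: 5.23
position: [0.519, -0.0161, 0.0948]
ee_rot: [0.001, 0.043, 0.999, 0.0]
contact_force: [0.6, 0.1, -3.6]
finger_gap: 0.639
grip_force: 66.2
```

```bash
python3 - <<'E'
from meas import *
d=cam('wrist'); s=arm.observe(); T=rot(s['ee_rot']); print(s['t'],s['position'],s['contact_force'],np.degrees(np.arctan2(T[1,0],T[0,0])), (T[:2,:2].T@(np.array([.5183,-.0177])-s['position'][:2])).round(4),T[:,2].round(4))
C=cloud(d); t=(C-s['position'])@T
for i,lab in enumerate(('posts',)):
    m=(C[...,2]>.05)&(C[...,2]<.06)&(abs(t[...,0])<.08)&(abs(t[...,1])<.06); n,l,st,ce=cv2.connectedComponentsWithStats(m.astype(np.uint8))
    for i in range(1,n):
        if st[i,4]>40: q=t[l==i]; print(st[i].tolist(),q.min(0).round(4),q.max(0).round(4))
E
```

```text
5.2833 [ 0.51878319 -0.01621299  0.0946691 ] [ 0.3693787   0.45432201 -3.92179301] 175.00566916801847 [ 0.0004 -0.0015] [ 2.1e-03  4.0e-04 -1.0e+00]
[189, 126, 43, 51, 817] [ 0.029  -0.0405  0.0349] [ 0.0613 -0.0139  0.0435]
[269, 126, 42, 28, 715] [0.0447 0.01   0.0347] [0.0612 0.0355 0.0444]
```

Call:
play_rows(series=[{"travel": [0.0004,-0.002,0.01],"delta_rot": [0,0,0],"claw": 0.05},{"travel": [0,0,0.007],"delta_rot": [0,0,0],"claw": 0.05},{"travel": [0,0,0.007],"delta_rot": [0,0,0],"claw": 0.05},{"travel": [0,0,0.007],"delta_rot": [0,0,0],"claw": 0.05},{"travel": [0,0,0],"delta_rot": [0,0,0],"claw": 0.05}])

```text
t: 5.7
position: [0.5163, -0.0185, 0.0608]
ee_rot: [-0.001, 0.044, 0.999, -0.0]
contact_force: [0.5, 0.5, -3.0]
finger_gap: 0.638
grip_force: 66.2
```

```bash
python3 - <<'E'
from h import *
s=arm.observe(); T=rot(s['ee_rot']); print(s['position'],s['contact_force'],s['wrist_torque'],(T[:2,:2].T@(np.array([.5183,-.0177])-s['position'][:2])).round(4),s['grip_force'],s['finger_gap'])
E
```

```text
[ 0.51634974 -0.01850441  0.06083696] [ 0.51108873  0.47373416 -3.0118656 ] [-0.06113221 -0.0234212  -0.04067021] [-0.0019  0.001 ] 66.21919512748718 0.6375694422635595
```

Call:
play_rows(series=[{"travel": [0,0,0.007],"delta_rot": [0,0,0],"claw": 0.05},{"travel": [0,0,0.007],"delta_rot": [0,0,0],"claw": 0.05},{"travel": [0,0,0.007],"delta_rot": [0,0,0],"claw": 0.05},{"travel": [0,0,0.005],"delta_rot": [0,0,0],"claw": 0.05},{"travel": [0,0,0.003],"delta_rot": [0,0,0],"claw": 0.05}])

```text
t: 6.12
position: [0.5167, -0.0185, 0.0326]
ee_rot: [-0.001, 0.044, 0.999, -0.0]
contact_force: [0.0, -0.2, -3.5]
finger_gap: 0.639
grip_force: 66.3
```

Call:
play_rows(series=[{"travel": [0,0,0.002],"delta_rot": [0,0,0],"claw": 0.05},{"travel": [0,0,0.001],"delta_rot": [0,0,0],"claw": 0.05},{"travel": [0,0,0.001],"delta_rot": [0,0,0],"claw": 0.05},{"travel": [0,0,0],"delta_rot": [0,0,0],"claw": 0.05}])

```text
t: 6.45
position: [0.5175, -0.0185, 0.0297]
ee_rot: [0.0, 0.044, 0.999, 0.0]
contact_force: [-0.6, 0.1, -3.2]
finger_gap: 0.637
grip_force: 66.3
```

Call:
play_rows(series=[{"travel": [0,0,0.001],"delta_rot": [0,0,0],"claw": 0.05},{"travel": [0,0,0.001],"delta_rot": [0,0,0],"claw": 0.05},{"travel": [0,0,0],"delta_rot": [0,0,0],"claw": 0.05},{"travel": [0,0,0],"delta_rot": [0,0,0],"claw": 0.05}])

```text
t: 6.78
position: [0.5174, -0.0185, 0.0277]
ee_rot: [0.0, 0.044, 0.999, 0.0]
contact_force: [-0.3, 0.5, -4.6]
finger_gap: 0.636
grip_force: 66.3
```

Call:
play_rows(series=[{"travel": [0,0,0.001],"delta_rot": [0,0,0],"claw": 0.05},{"travel": [0,0,0],"delta_rot": [0,0,0],"claw": 0.05},{"travel": [0,0,0],"delta_rot": [0,0,0],"claw": 0.05}])

```text
t: 7.03
position: [0.5176, -0.0185, 0.0273]
ee_rot: [0.0, 0.044, 0.999, 0.0]
contact_force: [-2.5, 0.4, 4.3]
finger_gap: 0.638
grip_force: 67.1
```

Call:
play_rows(series=[{"travel": [0,0,0],"delta_rot": [0,0,0],"claw": 0.062},{"travel": [0,0,0],"delta_rot": [0,0,0],"claw": 0.07},{"travel": [0,0,0],"delta_rot": [0,0,0],"claw": 0.074},{"travel": [0,0,-0.01],"delta_rot": [0,0,0],"claw": 0.074},{"travel": [0,0,-0.025],"delta_rot": [0,0,0],"claw": 0.074}])

```text
t: 7.45
position: [0.5149, -0.0185, 0.0599]
ee_rot: [-0.003, 0.044, 0.999, -0.0]
contact_force: [0.5, 0.2, -0.7]
finger_gap: 0.867
grip_force: 0.0
```

Call:
play_rows(series=[{"travel": [0,0,-0.04],"delta_rot": [0,0,0],"claw": 0.074},{"travel": [0,0,-0.04],"delta_rot": [0,0,0],"claw": 0.08},{"travel": [-0.003,-0.035,-0.02],"delta_rot": [0,0,0.02],"claw": 0.085},{"travel": [-0.003,-0.037,-0.015],"delta_rot": [0,0,0.02],"claw": 0.085},{"travel": [-0.003,-0.037,-0.015],"delta_rot": [0,0,0.02],"claw": 0.085}])

```text
t: 7.87
position: [0.5153, -0.1286, 0.1943]
ee_rot: [0.002, 0.073, 0.997, 0.0]
contact_force: [0.4, -0.9, -0.0]
finger_gap: 0.998
grip_force: 0.0
```

Call:
play_rows(series=[{"travel": [0,-0.038,-0.015],"delta_rot": [0,0,0.02],"claw": 0.085},{"travel": [0,-0.038,-0.015],"delta_rot": [0,0,0.02],"claw": 0.085},{"travel": [0,-0.038,-0.01],"delta_rot": [0,0,0.02],"claw": 0.085},{"travel": [0,-0.038,0],"delta_rot": [0,0,0.014],"claw": 0.085},{"travel": [0,-0.038,0],"delta_rot": [0,0,0],"claw": 0.085}])

```text
t: 8.28
position: [0.4793, -0.3165, 0.2336]
ee_rot: [0.002, 0.111, 0.994, -0.0]
contact_force: [-0.3, -0.0, -0.0]
finger_gap: 0.998
grip_force: 0.0
```

Call:
play_rows(series=[{"travel": [0,0,0],"delta_rot": [0,0,0],"claw": 0.085},{"travel": [0,0,0],"delta_rot": [0,0,0],"claw": 0.085},{"travel": [0,0,0],"delta_rot": [0,0,0],"claw": 0.085},{"travel": [0,0,0],"delta_rot": [0,0,0],"claw": 0.085}])

```text
t: 8.62
position: [0.4801, -0.3128, 0.2317]
ee_rot: [0.0, 0.109, 0.994, 0.001]
contact_force: [0.7, 0.2, 0.7]
finger_gap: 0.996
grip_force: 0.0
```

```bash
python3 - <<'E'
from meas import *
d=cam('wrist'); s=arm.observe(); print(s['t'],s['position'],s['contact_force'])
for v,sm,dz in((110,45,.008),(130,45,.008),(120,30,.008)): 
    r=rect(d,(.458,-.3198),.012,vmin=v,smax=sm,dz=dz); print(r,tool(s,r[0],r[2]))
# nest + placed housing
C=cloud(d); m=(C[...,2]>.05)&(C[...,2]<.062)&(C[...,1]<.035)&(C[...,1]>-.07)&(C[...,0]<.59)&(C[...,0]>.44); print(m.sum())
if m.sum()>50: print(cv2.minAreaRect((C[m][:,:2]*1000).astype(np.float32)))
m=(abs(C[...,2]-.036)<.006)&(abs(C[...,1]+.018)<.05)&(abs(C[...,0]-.5176)<.07)&(cv2.cvtColor(d['frame'],cv2.COLOR_RGB2HSV)[...,2]>120)
if m.sum()>50: print('housing',m.sum(),np.percentile(C[m][:,2],[10,50,90]).round(4),cv2.minAreaRect((C[m][:,:2]*1000).astype(np.float32)))
save('w4',d['frame'],1.5)
E
```

```text
8.6667 [ 0.48016446 -0.31261213  0.23162303] [ 0.26513293  0.36495501 -1.01202985]
(array([ 456. , -319.3]), array([56.1, 99.7]), 167.11, np.float64(0.0122)) (array([ 0.0221, -0.0118]), 'tool-x yaw 167.47', 'turn about tool z (rad): 0.0062')
(array([ 456. , -319.3]), array([56.1, 99.6]), 167.16, np.float64(0.0122)) (array([ 0.0221, -0.0118]), 'tool-x yaw 167.47', 'turn about tool z (rad): 0.0053')
(array([ 456. , -319.3]), array([56.1, 99.6]), 167.14, np.float64(0.0122)) (array([ 0.0221, -0.0118]), 'tool-x yaw 167.47', 'turn about tool z (rad): 0.0057')
826
((517.0219116210938, -27.759265899658203), (63.00926208496094, 121.82478332519531), 86.6307601928711)
housing 2615 [0.0355 0.0365 0.0376] ((518.6406860351562, -18.626583099365234), (59.19557189941406, 102.80545043945312), 86.76080322265625)
```

View pics/w4.png

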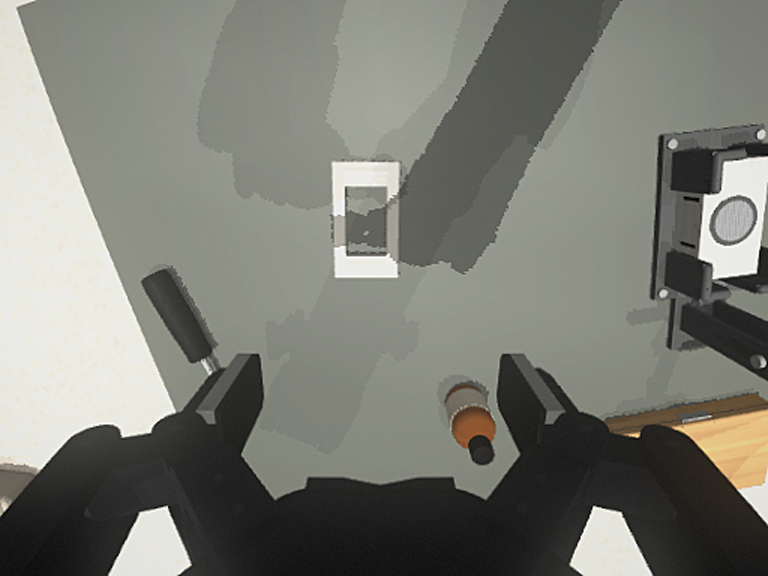

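The picture shows the housing seated between the posts, top at 36.5 mm and flat. The spacer is at (366,220), 56.1x99.7 mm. I'm descending on the spacer.

Call:
play_rows(series=[{"travel": [0.0221,-0.0118,0.02],"delta_rot": [0,0,0.006],"claw": 0.068},{"travel": [0,0,0.04],"delta_rot": [0,0,0],"claw": 0.068},{"travel": [0,0,0.04],"delta_rot": [0,0,0],"claw": 0.068},{"travel": [0,0,0.04],"delta_rot": [0,0,0],"claw": 0.068},{"travel": [0,0,0.025],"delta_rot": [0,0,0],"claw": 0.068}])

```text
t: 9.08
position: [0.4542, -0.318, 0.0632]
ee_rot: [-0.002, 0.112, 0.994, 0.001]
contact_force: [0.2, 0.8, 0.9]
finger_gap: 0.793
grip_force: 0.0
```

Call:
play_rows(series=[{"travel": [0,0,0],"delta_rot": [0,0,0],"claw": 0.068},{"travel": [0,0,0],"delta_rot": [0,0,0],"claw": 0.068},{"travel": [0,0,0],"delta_rot": [0,0,0],"claw": 0.068}])

```text
t: 9.33
position: [0.4568, -0.3214, 0.0683]
ee_rot: [0.001, 0.113, 0.994, -0.0]
contact_force: [0.3, -0.9, -0.1]
finger_gap: 0.798
grip_force: 0.0
```

```bash
python3 - <<'E'
from meas import *
d=cam('wrist'); s=arm.observe(); T=rot(s['ee_rot']); print(s['t'],s['position'],s['contact_force'],s['finger_gap'])
r=rect(d,(.456,-.3193),.012,dz=.006); print(r,tool(s,r[0],r[2]))
E
```

```text
9.3833 [ 0.45707277 -0.32177844  0.06887697] [-0.00528283 -0.32064878  0.44306552] 0.799244204247406
(array([ 456.7, -319.8]), array([ 56.2, 100.6]), 167.13, np.float64(0.0122)) (array([0.0008, 0.0018]), 'tool-x yaw 167.01', 'turn about tool z (rad): -0.0022')
```

Call:
play_rows(series=[{"travel": [0.0008,0.0015,0.02],"delta_rot": [0,0,0],"claw": 0.068},{"travel": [0,0,0.015],"delta_rot": [0,0,0],"claw": 0.068},{"travel": [0,0,0.01],"delta_rot": [0,0,0],"claw": 0.068},{"travel": [0,0,0.006],"delta_rot": [0,0,0],"claw": 0.068},{"travel": [0,0,0.004],"delta_rot": [0,0,0],"claw": 0.068}])

```text
t: 9.8
position: [0.4554, -0.3198, 0.0121]
ee_rot: [0.001, 0.114, 0.994, -0.0]
contact_force: [0.6, 0.0, -0.2]
finger_gap: 0.792
grip_force: 0.0
```

Call:
play_rows(series=[{"travel": [0,0,0],"delta_rot": [0,0,0],"claw": 0.068},{"travel": [0,0,0],"delta_rot": [0,0,0],"claw": 0.068},{"travel": [0,0,0],"delta_rot": [0,0,0],"claw": 0.068}])

```text
t: 10.05
position: [0.4553, -0.3199, 0.0124]
ee_rot: [0.001, 0.114, 0.994, -0.0]
contact_force: [0.3, -0.1, 0.4]
finger_gap: 0.799
grip_force: 0.0
```

Call:
play_rows(series=[{"travel": [0,0,0],"delta_rot": [0,0,0],"claw": 0.058},{"travel": [0,0,0],"delta_rot": [0,0,0],"claw": 0.05},{"travel": [0,0,0],"delta_rot": [0,0,0],"claw": 0.05},{"travel": [0,0,0],"delta_rot": [0,0,0],"claw": 0.05},{"travel": [0,0,0],"delta_rot": [0,0,0],"claw": 0.05}], newtons=40)

```text
t: 10.47
position: [0.4552, -0.3198, 0.0126]
ee_rot: [0.001, 0.114, 0.994, -0.0]
contact_force: [-1.0, -0.1, 5.7]
finger_gap: 0.639
grip_force: 42.2
```

Call:
play_rows(series=[{"travel": [0,0,-0.008],"delta_rot": [0,0,0],"claw": 0.05},{"travel": [0,0,-0.02],"delta_rot": [0,0,0],"claw": 0.05},{"travel": [0,0,-0.035],"delta_rot": [0,0,0],"claw": 0.05},{"travel": [0,0,-0.04],"delta_rot": [0,0,0],"claw": 0.05},{"travel": [-0.01,0.02,-0.033],"delta_rot": [0,0,-0.02],"claw": 0.05}], newtons=60)

```text
t: 10.88
position: [0.4651, -0.3067, 0.15]
ee_rot: [-0.001, 0.108, 0.994, -0.002]
contact_force: [0.6, -0.6, -1.3]
finger_gap: 0.635
grip_force: 64.3
```

Call:
play_rows(series=[{"travel": [-0.01,0.03,-0.025],"delta_rot": [0,0,-0.03],"claw": 0.05},{"travel": [-0.01,0.03,-0.02],"delta_rot": [0,0,-0.03],"claw": 0.05},{"travel": [-0.01,0.03,-0.015],"delta_rot": [0,0,-0.03],"claw": 0.05},{"travel": [-0.007,0.025,0],"delta_rot": [0,0,-0.03],"claw": 0.05},{"travel": [0,0.01,0],"delta_rot": [0,0,0],"claw": 0.05}])

```text
t: 11.3
position: [0.5281, -0.1799, 0.2088]
ee_rot: [0.002, 0.04, 0.999, 0.001]
contact_force: [0.8, 1.5, -2.3]
finger_gap: 0.632
grip_force: 64.3
```

Call:
play_rows(series=[{"travel": [0,0,0],"delta_rot": [0,0,0],"claw": 0.05},{"travel": [0,0,0],"delta_rot": [0,0,0],"claw": 0.05},{"travel": [0,0,0],"delta_rot": [0,0,0],"claw": 0.05},{"travel": [0,0,0],"delta_rot": [0,0,0],"claw": 0.05}])

```text
t: 11.63
position: [0.5238, -0.1873, 0.2072]
ee_rot: [-0.001, 0.046, 0.999, -0.0]
contact_force: [0.1, 0.1, -2.0]
finger_gap: 0.63
grip_force: 64.3
```

```bash
cat > hold.py <<'E'
from meas import *
def report(ztop,half=30,cut=(.54,.0)):
    d=cam('wrist'); s=arm.observe(); T=rot(s['ee_rot']); C=cloud(d); t=(C-s['position'])@T
    yaw=np.degrees(np.arctan2(T[1,0],T[0,0])); print('t',s['t'],s['position'],s['contact_force'].round(1),'grip',round(s['grip_force'],1),s['finger_gap'],'yaw',yaw)
    m=(C[...,2]>.052)&(C[...,2]<.062)&(C[...,1]<.035)&(C[...,1]>-.07)&(C[...,0]<.59)&(C[...,0]>.44)&(abs(t[...,2])>.03)
    if m.sum()>50:
        r=cv2.minAreaRect((C[m][:,:2]*1000).astype(np.float32)); print('nest',np.round(r[0],1),np.round(r[1],1),r[2])
    m=(t[...,2]>ztop-.004)&(t[...,2]<ztop+.004)&(abs(t[...,1])<.026)&(t[...,0]>-.045)&(t[...,0]<.06); q=t[m]*1000; print('part z',np.percentile(q[:,2],[5,50,95]).round(1))
    for y in(-22,0,22):
        k=abs(q[:,1]-y)<2
        if k.any(): print('front edge x at y',y,q[k,0].max().round(1),'z front/back',np.median(q[k&(q[:,0]>35),2]).round(1),np.median(q[k&(q[:,0]<0),2]).round(1))
    return d,s,T,C,t
E
python3 - <<'E'
from hold import *
d,s,T,C,t=report(-.0005)
m=(abs(t[...,0])<.06)&(abs(t[...,1])<.026)&(abs(t[...,2])<.04); print(np.percentile(t[m][:,2],[2,10,50,90]).round(4))
print(tool(s,(518.3,-17.7),175.1))
E
```

```text
t 11.6833 [ 0.52407461 -0.18706613  0.20733194] [-0.1  0.3 -2.6] grip 64.3 0.629436651612454 yaw 174.77030543588754
nest [517.7 -18.7] [ 77.2 120.9] 84.864013671875
part z [-0.2  0.8  1.9]
front edge x at y -22 48.8 z front/back 0.8 0.8
front edge x at y 0 49.1 z front/back 0.7 0.9
front edge x at y 22 49.1 z front/back 0.7 0.8
[-0.0004  0.      0.0009  0.0046]
(array([0.0212, 0.1681]), 'tool-x yaw 174.77', 'turn about tool z (rad): -0.0058')
```

Call:
play_rows(series=[{"travel": [0.005,0.025,0],"delta_rot": [0,0,-0.005],"claw": 0.05},{"travel": [0.007,0.037,0],"delta_rot": [0,0,0],"claw": 0.05},{"travel": [0.005,0.037,0.015],"delta_rot": [0,0,0],"claw": 0.05},{"travel": [0.005,0.037,0.015],"delta_rot": [0,0,0],"claw": 0.05},{"travel": [0,0.0319,0.02],"delta_rot": [0,0,0],"claw": 0.05}])

```text
t: 12.1
position: [0.5171, -0.0146, 0.1581]
ee_rot: [0.001, 0.042, 0.999, 0.001]
contact_force: [0.9, 0.2, -2.4]
finger_gap: 0.623
grip_force: 64.3
```

Call:
play_rows(series=[{"travel": [0,0,0.035],"delta_rot": [0,0,0],"claw": 0.05},{"travel": [0,0,0.03],"delta_rot": [0,0,0],"claw": 0.05},{"travel": [0,0,0],"delta_rot": [0,0,0],"claw": 0.05},{"travel": [0,0,0],"delta_rot": [0,0,0],"claw": 0.05},{"travel": [0,0,0],"delta_rot": [0,0,0],"claw": 0.05}])

```text
t: 12.52
position: [0.5185, -0.0172, 0.094]
ee_rot: [0.001, 0.043, 0.999, -0.0]
contact_force: [0.3, 0.5, -1.4]
finger_gap: 0.633
grip_force: 64.7
```

Call:
play_rows(series=[{"travel": [0,0,0],"delta_rot": [0,0,0],"claw": 0.05},{"travel": [0,0,0],"delta_rot": [0,0,0],"claw": 0.05},{"travel": [0,0,0],"delta_rot": [0,0,0],"claw": 0.05}])

```text
t: 12.77
position: [0.5184, -0.0162, 0.0941]
ee_rot: [0.001, 0.042, 0.999, 0.0]
contact_force: [0.2, -0.3, -2.3]
finger_gap: 0.628
grip_force: 64.7
```

```bash
cat >> hold.py <<'E'
def posts(C,t):
    m=(C[...,2]>.05)&(C[...,2]<.06)&(abs(t[...,0])<.08)&(abs(t[...,1])<.06)&(t[...,0]>.025); q=t[m]
    for sg in(-1,1):
        k=q[q[:,1]*sg>0.005]; print('post side',sg,k.min(0).round(4),k.max(0).round(4),len(k))
E
python3 - <<'E'
from hold import *
d,s,T,C,t=report(.0008); print(tool(s,(516.7,-18.0),175.05)); posts(C,t)
E
```

```text
t 12.8167 [ 0.51806234 -0.01605826  0.09383699] [-0.7  0.5 -2.1] grip 64.7 0.636849441764012 yaw 175.22641803596028
nest [517.6 -18.6] [ 75.9 120.3] 84.94013214111328
part z [-0.6  0.4  1.9]
front edge x at y -22 48.3 z front/back 0.4 0.3
front edge x at y 0 48.5 z front/back 0.3 0.6
front edge x at y 22 48.5 z front/back 0.3 0.3
(array([ 0.0012, -0.002 ]), 'tool-x yaw 175.23', 'turn about tool z (rad): 0.0031')
post side -1 [ 0.0283 -0.0404  0.0338] [ 0.0606 -0.0139  0.0437] 902
post side 1 [0.0385 0.0101 0.034 ] [0.0604 0.0357 0.0434] 755
```

Call:
play_rows(series=[{"travel": [0.0015,-0.0021,0.008],"delta_rot": [0,0,0.003],"claw": 0.05},{"travel": [0,0,0.007],"delta_rot": [0,0,0],"claw": 0.05},{"travel": [0,0,0.006],"delta_rot": [0,0,0],"claw": 0.05},{"travel": [0,0,0.005],"delta_rot": [0,0,0],"claw": 0.05},{"travel": [0,0,0.005],"delta_rot": [0,0,0],"claw": 0.05}])

```text
t: 13.23
position: [0.5152, -0.0178, 0.0607]
ee_rot: [-0.001, 0.043, 0.999, -0.0]
contact_force: [-0.6, 0.5, -1.9]
finger_gap: 0.627
grip_force: 64.7
```

Call:
play_rows(series=[{"travel": [0,0,0.004],"delta_rot": [0,0,0],"claw": 0.05},{"travel": [0,0,0.003],"delta_rot": [0,0,0],"claw": 0.05},{"travel": [0,0,0],"delta_rot": [0,0,0],"claw": 0.05},{"travel": [0,0,0],"delta_rot": [0,0,0],"claw": 0.05}])

```text
t: 13.57
position: [0.5156, -0.0178, 0.0545]
ee_rot: [-0.0, 0.043, 0.999, 0.0]
contact_force: [0.2, -0.8, -1.5]
finger_gap: 0.631
grip_force: 64.7
```

```bash
python3 - <<'E'
from hold import *
d,s,T,C,t=report(.0006); print(tool(s,(516.7,-18.0),175.05)); posts(C,t)
E
```

```text
t 13.6167 [ 0.51576952 -0.01783518  0.05474437] [-1.   0.4 -2.2] grip 64.7 0.6323664535072725 yaw 175.08899870874714
part z [-1.8  0.8  2.1]
front edge x at y -22 58.3 z front/back 0.5 1.0
front edge x at y 0 48.9 z front/back 0.8 1.1
front edge x at y 22 58.2 z front/back 0.5 0.9
(array([-0.0009, -0.0001]), 'tool-x yaw 175.09', 'turn about tool z (rad): 0.0007')
post side -1 [ 0.025  -0.0384 -0.005 ] [ 0.0584 -0.005   0.0047] 3728
post side 1 [ 0.025   0.005  -0.0049] [0.0583 0.0377 0.0047] 3665
```

Call:
play_rows(series=[{"travel": [0,0,0.002],"delta_rot": [0,0,0],"claw": 0.05},{"travel": [0,0,0.0015],"delta_rot": [0,0,0],"claw": 0.05},{"travel": [0,0,0.001],"delta_rot": [0,0,0],"claw": 0.05},{"travel": [0,0,0],"delta_rot": [0,0,0],"claw": 0.05},{"travel": [0,0,0],"delta_rot": [0,0,0],"claw": 0.05}])

```text
t: 14.03
position: [0.5155, -0.0178, 0.0501]
ee_rot: [-0.0, 0.043, 0.999, 0.0]
contact_force: [0.0, -0.3, -3.1]
finger_gap: 0.629
grip_force: 64.7
```

Call:
play_rows(series=[{"travel": [0,0,0.0008],"delta_rot": [0,0,0],"claw": 0.05},{"travel": [0,0,0],"delta_rot": [0,0,0],"claw": 0.05},{"travel": [0,0,0],"delta_rot": [0,0,0],"claw": 0.05}])

```text
t: 14.28
position: [0.5156, -0.0178, 0.0493]
ee_rot: [0.0, 0.043, 0.999, 0.0]
contact_force: [0.6, -0.2, -2.3]
finger_gap: 0.634
grip_force: 64.7
```

Call:
play_rows(series=[{"travel": [0,0,0.0008],"delta_rot": [0,0,0],"claw": 0.05},{"travel": [0,0,0],"delta_rot": [0,0,0],"claw": 0.05},{"travel": [0,0,0],"delta_rot": [0,0,0],"claw": 0.05}])

```text
t: 14.53
position: [0.5157, -0.0178, 0.0488]
ee_rot: [0.0, 0.043, 0.999, 0.0]
contact_force: [-2.2, -0.3, 0.8]
finger_gap: 0.633
grip_force: 65.0
```

Call:
play_rows(series=[{"travel": [0,0,0],"delta_rot": [0,0,0],"claw": 0.062},{"travel": [0,0,0],"delta_rot": [0,0,0],"claw": 0.07},{"travel": [0,0,0],"delta_rot": [0,0,0],"claw": 0.074},{"travel": [0,0,-0.01],"delta_rot": [0,0,0],"claw": 0.074},{"travel": [0,0,-0.03],"delta_rot": [0,0,0],"claw": 0.074}])

```text
t: 14.95
position: [0.5123, -0.0177, 0.0861]
ee_rot: [-0.004, 0.043, 0.999, -0.001]
contact_force: [-0.6, 0.9, 0.5]
finger_gap: 0.868
grip_force: 0.0
```

Call:
play_rows(series=[{"travel": [0,0,-0.04],"delta_rot": [0,0,0],"claw": 0.074},{"travel": [0.0138,0.0262,-0.02],"delta_rot": [0,0,0.033],"claw": 0.085},{"travel": [0.0138,0.0262,-0.02],"delta_rot": [0,0,0.033],"claw": 0.085},{"travel": [0.0138,0.0262,-0.02],"delta_rot": [0,0,0.033],"claw": 0.085},{"travel": [0.0138,0.0262,-0.02],"delta_rot": [0,0,0.033],"claw": 0.085}])

```text
t: 15.37
position: [0.4743, 0.0941, 0.2105]
ee_rot: [0.001, 0.11, 0.994, 0.0]
contact_force: [1.1, 0.1, 0.2]
finger_gap: 1.001
grip_force: 0.0
```

Call:
play_rows(series=[{"travel": [0.0138,0.0262,-0.01],"delta_rot": [0,0,0.033],"claw": 0.085},{"travel": [0.0138,0.0262,0],"delta_rot": [0,0,0.033],"claw": 0.085},{"travel": [0.0138,0.0262,0],"delta_rot": [0,0,0.033],"claw": 0.085},{"travel": [0.0138,0.0262,0],"delta_rot": [0,0,0.033],"claw": 0.085},{"travel": [0.0138,0.0262,0],"delta_rot": [0,0,0.033],"claw": 0.085}])

```text
t: 15.78
position: [0.445, 0.2396, 0.2197]
ee_rot: [0.0, 0.191, 0.982, 0.001]
contact_force: [0.3, -0.3, -0.7]
finger_gap: 0.995
grip_force: 0.0
```

Call:
play_rows(series=[{"travel": [0.0138,0.0262,0],"delta_rot": [0,0,0.033],"claw": 0.085},{"travel": [0,0,0],"delta_rot": [0,0,0],"claw": 0.085},{"travel": [0,0,0],"delta_rot": [0,0,0],"claw": 0.085},{"travel": [0,0,0],"delta_rot": [0,0,0],"claw": 0.085},{"travel": [0,0,0],"delta_rot": [0,0,0],"claw": 0.085}])

```text
t: 16.2
position: [0.4429, 0.2662, 0.2189]
ee_rot: [0.0, 0.207, 0.978, -0.0]
contact_force: [-0.3, -0.4, -0.5]
finger_gap: 0.995
grip_force: 0.0
```

```bash
cat > tcov.py <<'E'
from meas import *
def cover(d,g):
    C=cloud(d); hsv=cv2.cvtColor(d['frame'],cv2.COLOR_RGB2HSV)
    near=(np.hypot(C[...,0]-g[0],C[...,1]-g[1])<.072)&(hsv[...,2]>115)&(hsv[...,1]<45)
    m=near&(C[...,2]>.004)&(C[...,2]<.013)
    m=cv2.morphologyEx(m.astype(np.uint8),cv2.MORPH_OPEN,np.ones((3,3),np.uint8))
    r=cv2.minAreaRect((plane(d,np.argwhere(m)[:,::-1],.008)[:,:2]*1000).astype(np.float32)); b=cv2.boxPoints(r)
    l=max([b[1]-b[0],b[2]-b[1]],key=np.linalg.norm); a=np.degrees(np.arctan2(l[1],l[0]))%180
    k=near&(C[...,2]>.025)&(C[...,2]<.036); P=plane(d,np.argwhere(k)[:,::-1],.030)[:,:2]*1000
    return np.round(r[0],1),np.round(r[1],1),round(float(a),2),'collar',np.round(cv2.minEnclosingCircle(P.astype(np.float32)),1) if 0 else cv2.minEnclosingCircle(P.astype(np.float32))
E
python3 - <<'E'
from tcov import *
d=cam('wrist'); s=arm.observe(); print(s['t'],s['position'],s['joint_velocities'].round(3))
r=cover(d,(.3927,.2941)); print(r,tool(s,r[0],r[2]))
d=cam('top'); C=cloud(d)
m=(abs(C[...,2]-.048)<.007)&(abs(C[...,1]+.018)<.04)&(abs(C[...,0]-.5176)<.06)&(cv2.cvtColor(d['frame'],cv2.COLOR_RGB2HSV)[...,2]>110)
if m.sum()>20: print('spacer in nest',m.sum(),np.percentile(C[m][:,2],[10,50,90]).round(4),cv2.minAreaRect((plane(d,np.argwhere(m)[:,::-1],.048)[:,:2]*1000).astype(np.float32)))
save('top2',d['frame'][140:280,150:330],4)
E
```

```text
16.25 [0.44292332 0.26616794 0.21881973] [ 0.002  0.    -0.001 -0.002 -0.002 -0.001  0.   ]
(array([391.3, 293.7]), array([55.4, 98.8]), 155.25, 'collar', ((390.98553466796875, 293.49005126953125), 22.00655174255371)) (array([0.0584, 0.0042]), 'tool-x yaw 156.04', 'turn about tool z (rad): 0.0138')
spacer in nest 260 [0.0447 0.0492 0.0535] ((519.138916015625, -17.767963409423828), (54.30653381347656, 98.41525268554688), 85.20576477050781)
```

View pics/top2.png

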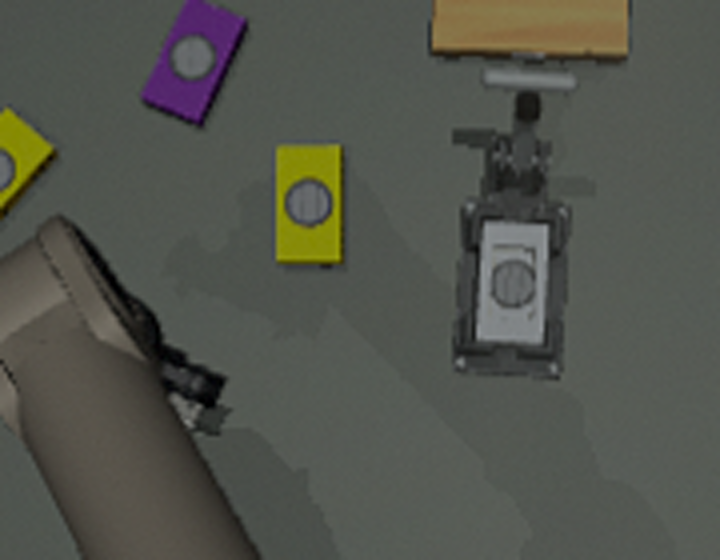

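The spacer is seated square between the posts at crop (513,283), with the housing window seen through its opening. Next is the cover, gripped across the plate.

Call:
play_rows(series=[{"travel": [0.03,0.0042,0.02],"delta_rot": [0,0,0.012],"claw": 0.07},{"travel": [0.0284,0,0.025],"delta_rot": [0,0,0],"claw": 0.068},{"travel": [0,0,0.035],"delta_rot": [0,0,0],"claw": 0.068},{"travel": [0,0,0.035],"delta_rot": [0,0,0],"claw": 0.068},{"travel": [0,0,0.03],"delta_rot": [0,0,0],"claw": 0.068}])

```text
t: 16.72
position: [0.3904, 0.2948, 0.0722]
ee_rot: [0.0, 0.212, 0.977, 0.0]
contact_force: [0.6, 0.5, 0.1]
finger_gap: 0.8
grip_force: 0.0
```

Call:
play_rows(series=[{"travel": [0,0,0],"delta_rot": [0,0,0],"claw": 0.068},{"travel": [0,0,0],"delta_rot": [0,0,0],"claw": 0.068},{"travel": [0,0,0],"delta_rot": [0,0,0],"claw": 0.068},{"travel": [0,0,0],"delta_rot": [0,0,0],"claw": 0.068},{"travel": [0,0,0],"delta_rot": [0,0,0],"claw": 0.068}])

```text
t: 17.13
position: [0.3923, 0.2964, 0.0756]
ee_rot: [0.001, 0.212, 0.977, 0.002]
contact_force: [-0.9, 0.1, -0.1]
finger_gap: 0.796
grip_force: 0.0
```

```bash
python3 - <<'E'
from tcov import *
d=cam('wrist'); s=arm.observe(); print(s['t'],s['position'],s['finger_gap'])
r=cover(d,(.3915,.2938)); print(r,tool(s,r[0],r[2]),tool(s,r[4][0],r[2])[0])
E
```

```text
17.1833 [0.39203357 0.2962759  0.07531297] 0.7924404630043945
(array([391.4, 293.2]), array([55.9, 99.6]), 155.37, 'collar', ((390.7881164550781, 293.78143310546875), 22.40899658203125)) (array([-0.0007, -0.0031]), 'tool-x yaw 155.47', 'turn about tool z (rad): 0.0018') [ 0.0001 -0.0028]
```

Call:
play_rows(series=[{"travel": [-0.0003,-0.0028,0.0235],"delta_rot": [0,0,0.002],"claw": 0.068},{"travel": [0,0,0.017],"delta_rot": [0,0,0],"claw": 0.068},{"travel": [0,0,0.011],"delta_rot": [0,0,0],"claw": 0.068},{"travel": [0,0,0.006],"delta_rot": [0,0,0],"claw": 0.068},{"travel": [0,0,0.004],"delta_rot": [0,0,0],"claw": 0.068}])

```text
t: 17.6
position: [0.3901, 0.293, 0.0119]
ee_rot: [0.0, 0.213, 0.977, 0.0]
contact_force: [0.1, -0.8, 0.4]
finger_gap: 0.797
grip_force: 0.0
```

Call:
play_rows(series=[{"travel": [0,0,0],"delta_rot": [0,0,0],"claw": 0.068},{"travel": [0,0,0],"delta_rot": [0,0,0],"claw": 0.068},{"travel": [0,0,0],"delta_rot": [0,0,0],"claw": 0.068}])

```text
t: 17.85
position: [0.3906, 0.2933, 0.0128]
ee_rot: [0.0, 0.213, 0.977, 0.001]
contact_force: [0.2, 1.2, 0.4]
finger_gap: 0.796
grip_force: 0.0
```

Call:
play_rows(series=[{"travel": [0,0,0.001],"delta_rot": [0,0,0],"claw": 0.058},{"travel": [0,0,0],"delta_rot": [0,0,0],"claw": 0.05},{"travel": [0,0,0],"delta_rot": [0,0,0],"claw": 0.05},{"travel": [0,0,0],"delta_rot": [0,0,0],"claw": 0.05},{"travel": [0,0,0],"delta_rot": [0,0,0],"claw": 0.05}], newtons=40)

```text
t: 18.27
position: [0.3905, 0.2932, 0.0121]
ee_rot: [0.0, 0.213, 0.977, 0.001]
contact_force: [-1.5, -0.9, 6.4]
finger_gap: 0.632
grip_force: 40.9
```

Call:
play_rows(series=[{"travel": [0,0,-0.008],"delta_rot": [0,0,0],"claw": 0.05},{"travel": [0,0,-0.02],"delta_rot": [0,0,0],"claw": 0.05},{"travel": [0,0,0],"delta_rot": [0,0,0],"claw": 0.05},{"travel": [0,0,0],"delta_rot": [0,0,0],"claw": 0.05}], newtons=60)

```text
t: 18.6
position: [0.3907, 0.2935, 0.04]
ee_rot: [0.001, 0.213, 0.977, 0.001]
contact_force: [-0.6, -0.5, -1.7]
finger_gap: 0.619
grip_force: 63.4
```

```bash
python3 - <<'E'
from hold import *
d,s,T,C,t=report(.0048)
m=(abs(t[...,0])<.06)&(abs(t[...,1])<.026)&(abs(t[...,2])<.03); print(np.percentile(t[m][:,2],[2,10,30,50,70,90]).round(4)); np.savez('w6.npz',t=t)
E
```

```text
t 18.65 [0.38996375 0.29293495 0.03918131] [-0.3 -0.2 -1.9] grip 63.4 0.6179191655974816 yaw 155.3892642645752
part z [2.4 3.5 4.6]
front edge x at y -22 48.9 z front/back 3.6 3.5
front edge x at y 0 48.9 z front/back 3.6 3.4
front edge x at y 22 48.9 z front/back 3.4 3.3
[-0.0198 -0.019  -0.0181  0.0027  0.0034  0.0041]
```

Call:
play_rows(series=[{"travel": [0,0,-0.02],"delta_rot": [0,0,0],"claw": 0.05},{"travel": [0,0,-0.035],"delta_rot": [0,0,0],"claw": 0.05},{"travel": [0,0,-0.035],"delta_rot": [0,0,0],"claw": 0.05},{"travel": [0,0,-0.03],"delta_rot": [0,0,0],"claw": 0.05},{"travel": [-0.0202,-0.0268,-0.02],"delta_rot": [0,0,-0.034],"claw": 0.05}])

```text
t: 19.07
position: [0.3965, 0.2671, 0.1816]
ee_rot: [0.001, 0.191, 0.981, 0.004]
contact_force: [1.6, 1.0, -1.3]
finger_gap: 0.619
grip_force: 64.0
```

Call:
play_rows(series=[{"travel": [-0.0202,-0.0268,0],"delta_rot": [0,0,-0.034],"claw": 0.05},{"travel": [-0.0202,-0.0268,0],"delta_rot": [0,0,-0.034],"claw": 0.05},{"travel": [-0.0202,-0.0268,0],"delta_rot": [0,0,-0.034],"claw": 0.05},{"travel": [-0.0202,-0.0268,0],"delta_rot": [0,0,-0.034],"claw": 0.05},{"travel": [-0.0202,-0.0268,0],"delta_rot": [0,0,-0.034],"claw": 0.05}])

```text
t: 19.48
position: [0.4488, 0.099, 0.1781]
ee_rot: [-0.001, 0.112, 0.994, -0.0]
contact_force: [0.5, -0.8, -1.8]
finger_gap: 0.619
grip_force: 64.0
```

Call:
play_rows(series=[{"travel": [-0.0202,-0.0268,0],"delta_rot": [0,0,-0.034],"claw": 0.05},{"travel": [-0.0202,-0.0268,0],"delta_rot": [0,0,-0.034],"claw": 0.05},{"travel": [-0.0202,-0.0268,0],"delta_rot": [0,0,-0.034],"claw": 0.05},{"travel": [-0.0202,-0.0268,0],"delta_rot": [0,0,-0.034],"claw": 0.05},{"travel": [0,0,0],"delta_rot": [0,0,0],"claw": 0.05}])

```text
t: 19.9
position: [0.5125, -0.0264, 0.1786]
ee_rot: [0.001, 0.049, 0.999, -0.003]
contact_force: [-0.1, -0.4, -1.8]
finger_gap: 0.619
grip_force: 64.0
```

Call:
play_rows(series=[{"travel": [0,0,0],"delta_rot": [0,0,0],"claw": 0.05},{"travel": [0,0,0],"delta_rot": [0,0,0],"claw": 0.05},{"travel": [0,0,0],"delta_rot": [0,0,0],"claw": 0.05}])

```text
t: 20.15
position: [0.5096, -0.0174, 0.1782]
ee_rot: [-0.001, 0.044, 0.999, 0.0]
contact_force: [0.3, 0.7, -2.4]
finger_gap: 0.622
grip_force: 64.0
```

```bash
python3 - <<'E'
from hold import *
d,s,T,C,t=report(.0035); print(tool(s,(516.7,-18.0),175.05)); posts(C,t)
E
```

```text
t 20.2 [ 0.50974691 -0.01719671  0.17844292] [ 0.3 -0.1 -2.2] grip 64.0 0.6209317288445699 yaw 174.9899697160883
nest [468.3 -13.6] [76.1 21.7] 84.605712890625
part z [3.2 4.5 5.5]
front edge x at y -22 49.4 z front/back 4.4 4.3
front edge x at y 0 49.3 z front/back 4.5 4.6
front edge x at y 22 49.3 z front/back 4.4 4.5
(array([-0.007 , -0.0002]), 'tool-x yaw 174.99', 'turn about tool z (rad): -0.0010')
post side -1 [ 0.03   -0.0382  0.1185] [ 0.0521 -0.0101  0.1284] 392
post side 1 [0.0299 0.0124 0.1188] [0.052  0.0379 0.1283] 383
```

Call:
play_rows(series=[{"travel": [-0.0071,-0.0002,0.015],"delta_rot": [0,0,-0.001],"claw": 0.05},{"travel": [0,0,0.025],"delta_rot": [0,0,0],"claw": 0.05},{"travel": [0,0,0.025],"delta_rot": [0,0,0],"claw": 0.05},{"travel": [0,0,0.01],"delta_rot": [0,0,0],"claw": 0.05},{"travel": [0,0,0],"delta_rot": [0,0,0],"claw": 0.05}])

```text
t: 20.62
position: [0.515, -0.0184, 0.1016]
ee_rot: [-0.003, 0.043, 0.999, -0.0]
contact_force: [-0.1, -0.1, -1.1]
finger_gap: 0.619
grip_force: 64.0
```

Call:
play_rows(series=[{"travel": [0,0,0],"delta_rot": [0,0,0],"claw": 0.05},{"travel": [0,0,0],"delta_rot": [0,0,0],"claw": 0.05},{"travel": [0,0,0],"delta_rot": [0,0,0],"claw": 0.05},{"travel": [0,0,0],"delta_rot": [0,0,0],"claw": 0.05}])

```text
t: 20.95
position: [0.5186, -0.0194, 0.1054]
ee_rot: [0.001, 0.044, 0.999, 0.0]
contact_force: [0.2, -0.0, -2.5]
finger_gap: 0.62
grip_force: 64.0
```

```bash
python3 - <<'E'
from hold import *
d,s,T,C,t=report(.004); print(tool(s,(516.7,-18.0),175.05)); posts(C,t)
E
```

```text
t 21.0 [ 0.51834318 -0.01944235  0.10510561] [-0.   0.  -2.3] grip 64.0 0.6196040150877685 yaw 174.9198809611257
nest [516.9 -18.6] [ 75.7 119.3] 84.73208618164062
part z [2.9 4.  5.1]
front edge x at y -22 49.1 z front/back 4.0 3.9
front edge x at y 0 49.0 z front/back 4.1 3.9
front edge x at y 22 49.1 z front/back 3.9 4.1
(array([0.0018, 0.0013]), 'tool-x yaw 174.92', 'turn about tool z (rad): -0.0023')
post side -1 [ 0.0404 -0.037   0.045 ] [ 0.0611 -0.0108  0.0549] 734
post side 1 [0.029  0.0132 0.0453] [0.0611 0.0387 0.055 ] 761
```

Call:
play_rows(series=[{"travel": [0.0018,0.001,0.01],"delta_rot": [0,0,-0.002],"claw": 0.05},{"travel": [0,0,0.01],"delta_rot": [0,0,0],"claw": 0.05},{"travel": [0,0,0.006],"delta_rot": [0,0,0],"claw": 0.05},{"travel": [0,0,0.004],"delta_rot": [0,0,0],"claw": 0.05},{"travel": [0,0,0],"delta_rot": [0,0,0],"claw": 0.05}])

```text
t: 21.42
position: [0.5147, -0.0184, 0.0725]
ee_rot: [-0.001, 0.043, 0.999, -0.0]
contact_force: [-0.9, -0.6, -1.4]
finger_gap: 0.619
grip_force: 64.0
```

Call:
play_rows(series=[{"travel": [0,0,0],"delta_rot": [0,0,0],"claw": 0.05},{"travel": [0,0,0],"delta_rot": [0,0,0],"claw": 0.05},{"travel": [0,0,0],"delta_rot": [0,0,0],"claw": 0.05}])

```text
t: 21.67
position: [0.5163, -0.0184, 0.0744]
ee_rot: [0.0, 0.043, 0.999, 0.0]
contact_force: [0.6, 0.1, -2.1]
finger_gap: 0.619
grip_force: 64.0
```

```bash
python3 - <<'E'
from hold import *
d,s,T,C,t=report(.004); print(tool(s,(516.7,-18.0),175.05)); posts(C,t)
E
```

```text
t 21.7167 [ 0.51624761 -0.01838735  0.07437975] [ 0.3 -0.5 -2.3] grip 64.0 0.6219127742236387 yaw 175.02802315039315
part z [3.1 4.3 5.4]
front edge x at y -22 49.3 z front/back 4.3 4.2
front edge x at y 0 49.3 z front/back 4.4 4.3
front edge x at y 22 49.2 z front/back 4.2 4.2
(array([-0.0004,  0.0004]), 'tool-x yaw 175.03', 'turn about tool z (rad): -0.0004')
post side -1 [ 0.0263 -0.038   0.0145] [ 0.0589 -0.0055  0.0241] 1263
post side 1 [0.0264 0.0122 0.0145] [0.0587 0.0383 0.0242] 1270
```

Call:
play_rows(series=[{"travel": [-0.0003,0.0001,0.003],"delta_rot": [0,0,0],"claw": 0.05},{"travel": [0,0,0.003],"delta_rot": [0,0,0],"claw": 0.05},{"travel": [0,0,0.003],"delta_rot": [0,0,0],"claw": 0.05},{"travel": [0,0,0.002],"delta_rot": [0,0,0],"claw": 0.05},{"travel": [0,0,0],"delta_rot": [0,0,0],"claw": 0.05}])

```text
t: 22.13
position: [0.5157, -0.0182, 0.0624]
ee_rot: [-0.001, 0.043, 0.999, -0.0]
contact_force: [0.2, -0.2, -1.9]
finger_gap: 0.62
grip_force: 64.0
```

Call:
play_rows(series=[{"travel": [0,0,0.001],"delta_rot": [0,0,0],"claw": 0.05},{"travel": [0,0,0],"delta_rot": [0,0,0],"claw": 0.05},{"travel": [0,0,0],"delta_rot": [0,0,0],"claw": 0.05}])

```text
t: 22.38
position: [0.5162, -0.0183, 0.0621]
ee_rot: [0.0, 0.043, 0.999, 0.0]
contact_force: [-0.6, 0.5, -2.4]
finger_gap: 0.619
grip_force: 64.0
```

Call:
play_rows(series=[{"travel": [0,0,0.0008],"delta_rot": [0,0,0],"claw": 0.05},{"travel": [0,0,0],"delta_rot": [0,0,0],"claw": 0.05},{"travel": [0,0,0],"delta_rot": [0,0,0],"claw": 0.05}])

```text
t: 22.63
position: [0.5162, -0.0183, 0.0613]
ee_rot: [0.0, 0.043, 0.999, 0.0]
contact_force: [0.3, -0.1, -1.5]
finger_gap: 0.622
grip_force: 64.0
```

Call:
play_rows(series=[{"travel": [0,0,0.0008],"delta_rot": [0,0,0],"claw": 0.05},{"travel": [0,0,0],"delta_rot": [0,0,0],"claw": 0.05},{"travel": [0,0,0],"delta_rot": [0,0,0],"claw": 0.05}])

```text
t: 22.88
position: [0.5163, -0.0182, 0.0605]
ee_rot: [0.0, 0.043, 0.999, 0.0]
contact_force: [-0.5, 0.1, -1.9]
finger_gap: 0.624
grip_force: 64.1
```

Call:
play_rows(series=[{"travel": [0,0,0.0006],"delta_rot": [0,0,0],"claw": 0.05},{"travel": [0,0,0],"delta_rot": [0,0,0],"claw": 0.05},{"travel": [0,0,0],"delta_rot": [0,0,0],"claw": 0.05}])

```text
t: 23.13
position: [0.5163, -0.0183, 0.0604]
ee_rot: [0.0, 0.043, 0.999, 0.0]
contact_force: [-1.6, -0.3, 5.2]
finger_gap: 0.622
grip_force: 65.1
```

Call:
play_rows(series=[{"travel": [0,0,0],"delta_rot": [0,0,0],"claw": 0.062},{"travel": [0,0,0],"delta_rot": [0,0,0],"claw": 0.07},{"travel": [0,0,0],"delta_rot": [0,0,0],"claw": 0.074},{"travel": [0,0,-0.01],"delta_rot": [0,0,0],"claw": 0.074},{"travel": [0,0,-0.025],"delta_rot": [0,0,0],"claw": 0.074}])

```text
t: 23.55
position: [0.5136, -0.0183, 0.093]
ee_rot: [-0.003, 0.043, 0.999, -0.001]
contact_force: [-0.2, -0.3, -0.3]
finger_gap: 0.866
grip_force: 0.0
```

Call:
play_rows(series=[{"travel": [0,0,-0.04],"delta_rot": [0,0,0],"claw": 0.074},{"travel": [0,0,-0.04],"delta_rot": [0,0,0],"claw": 0.074},{"travel": [0,0,-0.04],"delta_rot": [0,0,0],"claw": 0.074},{"travel": [0,0,-0.04],"delta_rot": [0,0,0],"claw": 0.074},{"travel": [0,0,-0.04],"delta_rot": [0,0,0],"claw": 0.074}])

```text
t: 23.97
position: [0.5156, -0.0186, 0.2977]
ee_rot: [0.001, 0.044, 0.999, 0.0]
contact_force: [1.1, 1.7, 0.3]
finger_gap: 0.867
grip_force: 0.0
```

Call:
play_rows(series=[{"travel": [0,0,-0.02],"delta_rot": [0,0,0],"claw": 0.074},{"travel": [0,0,0],"delta_rot": [0,0,0],"claw": 0.085},{"travel": [0,0,0],"delta_rot": [0,0,0],"claw": 0.085},{"travel": [0,0,0],"delta_rot": [0,0,0],"claw": 0.085}])

```text
t: 24.3
position: [0.5154, -0.0183, 0.3141]
ee_rot: [-0.001, 0.043, 0.999, 0.0]
contact_force: [0.1, -0.5, -0.4]
finger_gap: 0.998
grip_force: 0.0
```

```bash
python3 - <<'E'
from h import *
d=cam('wrist'); s=arm.observe(); C=cloud(d); print(s['t'],s['position'],s['joint_positions'])
a=np.radians(-5); N=np.array([[np.cos(a),np.sin(a)],[-np.sin(a),np.cos(a)]]); q=(C[...,:2]-[.5177,-.0181])@N.T*1000; z=C[...,2]*1000
m=(abs(q[...,0])<56)&(abs(q[...,1])<32)&(abs(z-56)<6)&(cv2.cvtColor(d['frame'],cv2.COLOR_RGB2HSV)[...,2]>110)
m=cv2.morphologyEx(m.astype(np.uint8),cv2.MORPH_OPEN,np.ones((3,3),np.uint8))>0
r=cv2.minAreaRect(((plane(d,np.argwhere(m)[:,::-1],.056)[:,:2]-[.5177,-.0181])@N.T*1000).astype(np.float32)); print('plate',r)
for k in((q[...,0]<-30),(q[...,0]>30),(q[...,1]>15),(q[...,1]<-15)): print(np.median(z[m&k]).round(1),(m&k).sum())
k=(abs(q[...,0])<40)&(abs(q[...,1])<40)&(z>72)&(z<84); print('collar',cv2.minEnclosingCircle(q[k].astype(np.float32)),np.median(z[k]))
d=cam('side'); save('side2',d['frame'][130:250,190:370],4)
E
```

```text
24.35 [ 0.51516284 -0.01829008  0.3134839 ] [-0.44777556  0.11424927  0.4411362   1.75923505 -0.05059136  1.28207076
  1.48943037]
plate ((-0.7747421264648438, 0.04573822021484375), (55.768592834472656, 98.64366149902344), 89.9906005859375)
56.2 586
56.1 451
56.2 487
56.1 498
collar ((-0.583179235458374, 0.27402859926223755), 21.89676284790039) 78.27355184856133
```

View pics/side2.png

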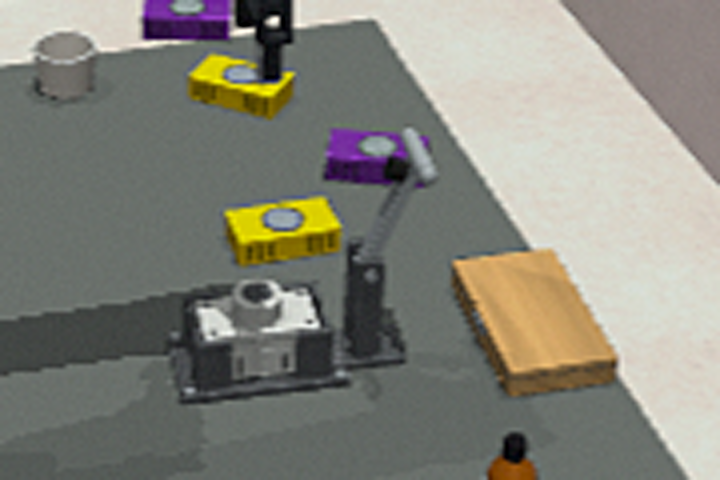

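The side view shows the full stack: cover flat (56.1 mm on all sides, centred within 1 mm), collar up at crop (257,300), and the clamp bar at (420,155) leaning back. Now I go behind the bar with the fingers shut.

Call:
play_rows(series=[{"travel": [-0.025,0,0],"delta_rot": [0,0,0],"claw": 0.0},{"travel": [-0.04,0,0],"delta_rot": [0,0,0],"claw": 0.0},{"travel": [-0.04,0,0],"delta_rot": [0,0,0],"claw": 0.0},{"travel": [-0.04,0,0],"delta_rot": [0,0,0],"claw": 0.0},{"travel": [-0.037,0,0],"delta_rot": [0,0,0],"claw": 0.0}], newtons=30)

```text
t: 24.82
position: [0.6988, -0.0339, 0.3125]
ee_rot: [-0.002, 0.043, 0.999, -0.0]
contact_force: [0.5, -0.1, 0.0]
finger_gap: 0.293
grip_force: 0.0
```

Call:
play_rows(series=[{"travel": [0,0,0],"delta_rot": [0,0,0],"claw": 0.0},{"travel": [0,0,0],"delta_rot": [0,0,0],"claw": 0.0},{"travel": [0,0,0],"delta_rot": [0,0,0],"claw": 0.0},{"travel": [0,0,0],"delta_rot": [0,0,0],"claw": 0.0}])

```text
t: 25.15
position: [0.6963, -0.0343, 0.3148]
ee_rot: [-0.001, 0.044, 0.999, 0.0]
contact_force: [-0.8, 0.2, -0.0]
finger_gap: -0.002
grip_force: 0.0
```

```bash
python3 - <<'E'
from h import *
s=arm.observe(); a=np.radians(-5); N=np.array([[np.cos(a),np.sin(a)],[-np.sin(a),np.cos(a)]])
print(s['t'],s['position'],N@(s['position'][:2]-[.5177,-.0181]),s['finger_gap'],s['joint_positions'])
d=cam('wrist'); C=cloud(d); q=(C[...,:2]-[.5177,-.0181])@N.T; m=(abs(q[...,1])<.035)&(C[...,2]>.185)&(C[...,2]<.23)&(q[...,0]<.155); print('bar',m.sum(),q[m].min(0),q[m].max(0),np.percentile(C[m][:,2],[2,50,98]) if m.any() else '')
E
```

```text
25.15 [ 0.69625096 -0.03432712  0.31482575] [ 0.1792858  -0.00060363] -0.0023246603582144356 [-0.30391793  0.48191226  0.45264255  1.31253809 -0.20767671  1.39429111
  1.62364403]
bar 1955 [ 0.10683972 -0.03498958] [0.14360858 0.03498794] [0.19177269 0.20892967 0.21199505]
```

Call:
play_rows(series=[{"travel": [0,0,0.025],"delta_rot": [0,0,0],"claw": 0.0},{"travel": [0,0,0.035],"delta_rot": [0,0,0],"claw": 0.0},{"travel": [0,0,0.03],"delta_rot": [0,0,0],"claw": 0.0},{"travel": [0,0,0.02],"delta_rot": [0,0,0],"claw": 0.0},{"travel": [0,0,0],"delta_rot": [0,0,0],"claw": 0.0}])

```text
t: 25.62
position: [0.6934, -0.0331, 0.2006]
ee_rot: [-0.004, 0.043, 0.999, 0.0]
contact_force: [-0.4, 0.0, 0.0]
finger_gap: -0.002
grip_force: 0.0
```

Call:
play_rows(series=[{"travel": [0.008,0,0],"delta_rot": [0,0,0],"claw": 0.0},{"travel": [0.008,0,0],"delta_rot": [0,0,0],"claw": 0.0},{"travel": [0.007,0,0],"delta_rot": [0,0,0],"claw": 0.0},{"travel": [0.006,0,0],"delta_rot": [0,0,0],"claw": 0.0},{"travel": [0.006,0,0],"delta_rot": [0,0,0],"claw": 0.0}])

```text
t: 26.03
position: [0.6639, -0.0312, 0.2076]
ee_rot: [0.003, 0.043, 0.999, 0.0]
contact_force: [2.1, -0.1, 2.4]
finger_gap: -0.004
grip_force: 1.3
```

Call:
play_rows(series=[{"travel": [0.006,0,0],"delta_rot": [0,0,0],"claw": 0.0},{"travel": [0.006,0,0],"delta_rot": [0,0,0],"claw": 0.0},{"travel": [0.006,0,0],"delta_rot": [0,0,0],"claw": 0.0}])

```text
t: 26.28
position: [0.6442, -0.0294, 0.2052]
ee_rot: [0.0, 0.043, 0.999, 0.0]
contact_force: [1.0, -0.5, -0.1]
finger_gap: 0.001
grip_force: 0.7
```

Call:
play_rows(series=[{"travel": [0.006,0,0],"delta_rot": [0,0,0],"claw": 0.0},{"travel": [0.006,0,0],"delta_rot": [0,0,0],"claw": 0.0},{"travel": [0.006,0,0],"delta_rot": [0,0,0],"claw": 0.0}])

```text
t: 26.53
position: [0.6256, -0.0278, 0.2044]
ee_rot: [-0.001, 0.043, 0.999, 0.0]
contact_force: [0.3, -0.0, 0.1]
finger_gap: 0.001
grip_force: 0.3
```

Call:
play_rows(series=[{"travel": [0.006,0,0],"delta_rot": [0,0,0],"claw": 0.0},{"travel": [0.006,0,0],"delta_rot": [0,0,0],"claw": 0.0},{"travel": [0,0,0],"delta_rot": [0,0,0],"claw": 0.0},{"travel": [0,0,0],"delta_rot": [0,0,0],"claw": 0.0}])

```text
t: 26.87
position: [0.6143, -0.0268, 0.2047]
ee_rot: [-0.0, 0.043, 0.999, 0.0]
contact_force: [0.6, 0.2, -0.2]
finger_gap: 0.002
grip_force: 0.0
```

```bash
cat > bar.py <<'E'
from h import *
s=arm.observe(); a=np.radians(-5); N=np.array([[np.cos(a),np.sin(a)],[-np.sin(a),np.cos(a)]])
print(s['t'],s['position'],N@(s['position'][:2]-[.5177,-.0181]),s['contact_force'])
d=cam('wrist'); C=cloud(d); q=(C[...,:2]-[.5177,-.0181])@N.T; m=(abs(q[...,1])<.028)&(abs(q[...,1])>.012)&(C[...,2]>.085)&(C[...,2]<.25)&(q[...,0]<.078)&(q[...,0]>-.06); print('bar',m.sum(),q[m].min(0),q[m].max(0),np.percentile(C[m][:,2],[2,50,98])) if m.any() else print('none')
d=cam('side'); save('side_'+str(int(s['t']*100)),d['frame'][130:250,190:370],4)
E
python3 bar.py; ls pics
```

```text
26.8667 [ 0.61425521 -0.02676795  0.20470078] [ 0.09694325 -0.00021963] [ 0.55901168  0.22564086 -0.21185321]
bar 2136 [ 0.05884438 -0.02799584] [0.07399563 0.02798035] [0.20732095 0.21448097 0.2164843 ]
crop.png
side.png
side2.png
side_2686.png
top.png
top2.png
w1.png
w2.png
w3.png
w4.png
```

The bar is past upright and falling on its own. I'm withdrawing and waiting.

Call:
play_rows(series=[{"travel": [-0.02,0,-0.01],"delta_rot": [0,0,0],"claw": 0.0},{"travel": [-0.02,0,-0.03],"delta_rot": [0,0,0],"claw": 0.0},{"travel": [0,0,-0.04],"delta_rot": [0,0,0],"claw": 0.0},{"travel": [0,0,-0.03],"delta_rot": [0,0,0],"claw": 0.0},{"travel": [0,0,0],"delta_rot": [0,0,0],"claw": 0.0}])

```text
t: 27.38
position: [0.6585, -0.0314, 0.3224]
ee_rot: [0.006, 0.044, 0.999, 0.0]
contact_force: [0.2, 0.1, 0.9]
finger_gap: -0.001
grip_force: 0.0
```

Call:
play_rows(series=[{"travel": [0,0,0],"delta_rot": [0,0,0],"claw": 0.0},{"travel": [0,0,0],"delta_rot": [0,0,0],"claw": 0.0},{"travel": [0,0,0],"delta_rot": [0,0,0],"claw": 0.0},{"travel": [0,0,0],"delta_rot": [0,0,0],"claw": 0.0},{"travel": [0,0,0],"delta_rot": [0,0,0],"claw": 0.0}])

```text
t: 27.8
position: [0.6541, -0.0302, 0.3135]
ee_rot: [-0.001, 0.043, 0.999, -0.0]
contact_force: [-0.3, -0.2, 0.3]
finger_gap: -0.004
grip_force: 0.0
```

Call:
play_rows(series=[{"travel": [0,0,0],"delta_rot": [0,0,0],"claw": 0.0},{"travel": [0,0,0],"delta_rot": [0,0,0],"claw": 0.0},{"travel": [0,0,0],"delta_rot": [0,0,0],"claw": 0.0},{"travel": [0,0,0],"delta_rot": [0,0,0],"claw": 0.0},{"travel": [0,0,0],"delta_rot": [0,0,0],"claw": 0.0}])

```text
t: 28.22
position: [0.6546, -0.0304, 0.3149]
ee_rot: [0.0, 0.043, 0.999, 0.0]
contact_force: [1.0, 0.4, 0.0]
finger_gap: -0.002
grip_force: 0.0
```

Call:
play_rows(series=[{"travel": [0,0,0],"delta_rot": [0,0,0],"claw": 0.0},{"travel": [0,0,0],"delta_rot": [0,0,0],"claw": 0.0},{"travel": [0,0,0],"delta_rot": [0,0,0],"claw": 0.0},{"travel": [0,0,0],"delta_rot": [0,0,0],"claw": 0.0},{"travel": [0,0,0],"delta_rot": [0,0,0],"claw": 0.0}])

```text
t: 28.63
position: [0.6547, -0.0303, 0.3149]
ee_rot: [0.0, 0.043, 0.999, 0.0]
contact_force: [0.1, -0.4, 0.3]
finger_gap: 0.001
grip_force: 0.0
```

```bash
python3 bar.py; mv pics/side_2[7-9]*.png pics/final.png; ls pics
```

```text
28.6333 [ 0.65466381 -0.03033726  0.31487204] [ 0.13750916 -0.00025352] [ 0.07708063 -0.41637826  0.29240809]
bar 417 [-0.02400104 -0.02796875] [-0.00925631  0.02783608] [0.10037639 0.1060128  0.10843163]
crop.png
final.png
side.png
side2.png
side_2686.png
top.png
top2.png
w1.png
w2.png
w3.png
w4.png
```

View pics/final.png

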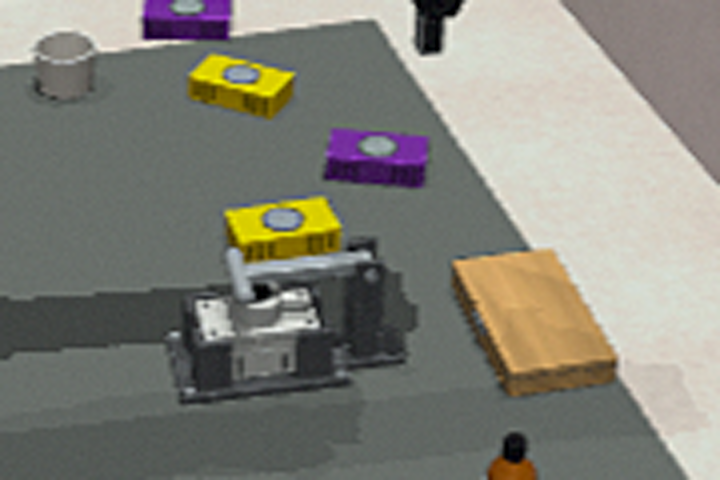

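The arm lies level with its foot on the collar: bar at (238,270), top at about 107 mm, matching the 99 + 8 mm expected. The bystanders haven't moved and the robot is clear.

```bash
python3 -c "from bench import order; print(order.close_job())"
```

```text
the job is handed in; nothing more can be done
None
```

The lamp module is assembled in order (housing, spacer, cover), with the clamp foot resting on the collar and the bystanders undisturbed; I handed it in at about 29 s of the 72 s allowed, and no verdict was returned.

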